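# Load the carver's vacuum tray and start the pump

## Robot

A 6-joint arm with a two-finger parallel gripper is mounted at the origin on the work surface. World frame = base frame: x ahead of the robot, y to its left, z up, the work surface at z = 0. Lengths are in m, angles in rad, forces in N, time in s.
With the tool pointing down it reaches from about 0.35 to 0.85 m from the base axis. Payload 8.1 kg.
Tool frame: the origin (TCP) lies midway between the tips of the shut fingers; the grasp point (between the pads) lies 19 mm behind it; z points along the fingers, y is the direction in which the jaws open and shut (so a half turn about z gives the same grasp; the last joint's range is limited). The gripper opens to 93 mm and grips with 3 to 60 N. Pads are 15 mm wide; open, the fingers measure 128 mm over their backs; the gripper's body (75 mm by 188 mm) begins 65 mm behind the grasp point.
Start: joints at [-1.186, 0.13, 1.488, -0, 1.523, -0.085], TCP at [0.272, -0.535, 0.219] pointing down, gripper open.
Joint ranges: [-2.96, 2.96], [-0.89, 2.26], [0.02, 2.5], [-1.34, 4.48], [0, 2.73], [-2.66, 2.66]. Speed limits (rad/s): [2.39, 2.39, 2.79, 3.14, 3.14, 3.14].

## Interface

Orientations are given as a rotation vector (axis times angle).
In Python, from plant import robot gives the robot as it stands. The module is installed in compiled form; this text tells all that it offers.
- The arm moves only by the shell command python3 -m pendant 'ROWS' [FORCE]. ROWS is JSON, a list of rows, each an object with "translation": the shift along the tool's x, y, z in mm, a list of three; "twist": the turn, a rotation vector about the tool's x, y, z in rad, a list of three; "grip": the opening, from -1 (shut) to 1 (fully open). A call has exactly 10 rows; each row shifts and turns the pose as measured when the row begins, along the tool's axes as they then stand; what a row does not reach is not made up. A row lasts 1/10 s, in which the tool goes at most 50 mm and 8.59 degrees, less where a joint would pass 70% of its speed; a pose out of reach is approached as far as the arm can. A call is refused whole if a number of a shift passes 50 or a number of a turn 0.15, either way. A call with a gripper value outside its range is refused whole. The fingers move at their own pace and stop on an object; FORCE is the grip in N (left out, the last holds). Time passes only in rows, so rows that do not move let the fingers close, or fill a call up. It gives the time, the measured TCP pose, the force and the opening at its end, in the units of the state.
- robot.read_state(): the state, without advancing time (a new reading comes with each control period).
- robot.read_camera(name): name is "scene" or "top" or "wrist"; returns (picture, depth): 384x512x3 uint8, red, green, blue; 384x512 float32, m along the optical axis (not along the pixel's ray), 0 where there is no reading.
- robot.camera_info(name): a dict with "vertical_fov" (degrees; the focal length in pixels is half the picture's height over the tangent of half this angle, whatever the lens; pixels are square), "cx", "cy" (the principal point, pixels), "cam_to_world" (4x4, takes a point from camera to world coordinates). Camera axes: x right, y up, looking along -z (the intrinsics and any distortion apply to the point x, -y, -z); pixel columns grow to the right and rows downward; lengths in m; the calibration is good to about 2 mm. A picture is of the moment at which its call begins: read the wrist's pose just before it. camera_info takes no time and is no camera call; for the wrist camera it gives the pose at the moment of the call.
- robot.close_job(): hands the job in, once; it reports no verdict.
The state is a dict: "t": time; "q": joint angles; "dq": joint speeds; "joint_torque": joint torques, N m; "tool_pos": TCP position; "orientation": TCP orientation; "force": force on the tool from outside, world axes, zero at the start; "wrist_torque": the same for the moment, N m; "opening": finger opening in m.
Only numpy, scipy, OpenCV 4.12 (cv2) and the standard library are available. Lean on these libraries where they do the work, as an engineer would, in place of code of your own. Each camera call takes 0.05 s, during which the arm holds its last target. There are 200 camera calls.

## Task

Lay the wooden spoon blank and the L-shaped bracket blank flat in the vacuum tray, each down in the compartment of its own outline; set them down, do not drop them. Once both are lying in place and let go, twist the knob on the pump's switch box clockwise to its stop, hold it there for a moment, then let go so that it springs back. Leave everything else on the bench where it is.

Things in the scene. Friction and masses are not known exactly. Their poses are not given: they have to be found in the camera images.
- tray: Fixed vacuum tray, place and yaw vary: aluminium plate 210 x 240 mm (x, y), 12 mm thick; two compartments fenced by black strips 6 mm wide, 8 mm high (tops 20 mm above the bench), each the outline of its blank with about 3.5 mm to spare all round. Origin: centre of the underside. Spoon compartment on the -y side, bracket compartment on the +y side.
- spoon_nest (a point): Where the spoon blank's origin belongs: on the floor of the spoon compartment (12 mm above the bench), axes along the tray's. The compartment's narrow handle part (31 mm wide) runs to -x, its wide head part (59 mm wide) lies at +x.
- bracket_nest (a point): Where the bracket blank's origin belongs: on the floor of the bracket compartment (12 mm above the bench), axes along the tray's. The compartment's long leg runs along x; its short leg goes to +y at the -x end.
- spoon_blank: Loose flat wooden spoon blank, 20 mm thick, 166 mm long, about 65 g. Origin: on the underside, on the centre line, halfway along; z up. Handle 24 mm wide from x = -83 to about +20 mm; oval head 52 mm wide from x = +19 to +83 mm. Centre of mass at about x = +12 mm. Starts flat on the bench, right side up.
- spoon_head (a point): Top face of the spoon blank at the middle of its head (body x = +51 mm, z = 20 mm).
- bracket_blank: Loose flat wooden L-shaped bracket blank, 20 mm thick, about 60 g, both legs 28 mm wide with round ends. Origin: on the underside at the middle of the long leg; z up. Long leg from x = -55 to +55 mm; the short leg stands at the -x end (x = -55 to -27 mm) and reaches y = +66 mm. Centre of mass at about x = -13, y = +13 mm. Starts flat on the bench, right side up.
- bracket_foot (a point): Top face of the bracket blank at the middle of the short leg's round end (body x = -41, y = +52 mm, z = 20 mm).
- switch_box: Fixed grey switch box, 80 x 80 mm, 40 mm high, with the black twist knob on top. Origin: centre of its underside. Its place and yaw vary.
- start_knob (a joint): Turn of the twist knob: 0 at rest, growing clockwise seen from above to its stop at 1.05 rad. A light spring (0.05 N m at rest, 0.21 N m at the stop) brings it back when let go.
- knob_grip (a point): On the knob's axis, 69 mm above the bench: where to grip it. The knob's upright bar grip, along this point's x axis (turning with it), is 44 mm long and 14 mm thick, from 47 to 81 mm above the bench.
- stone: Bystander: grey sharpening stone, 100 x 40 x 25 mm.
- gouge: Bystander: wood-handled gouge lying down, 190 mm long.
- glue: Bystander: upright glue bottle, 44 mm across, 120 mm high.
- offcut: Bystander: small plain rectangular offcut of wood, 45 x 30 x 20 mm.
- dust_brush: Bystander: flat dusting brush lying down, 180 mm long.
- tool_mug: Bystander: white mug-sized ceramic cup, 80 mm across, 100 mm high.
- mallet: Bystander: turned wooden mallet lying down, head 72 mm across, 240 mm long.
Mind the look-alikes: they are no part of the job. Of the things that look like the switch_box, take the one that is farthest from the robot's base at the start. Leave any blue or turquoise look-alike of the bracket_blank alone.

How it is judged:
By the outcome, as a careful person would: the job done as asked, in the order asked, and still so for the second after the job is handed in, with the robot touching nothing.
It also fails if it takes over 72 s, if anything falls off the work surface, if the arm or the gripper's body presses on something with over 40 N, if the wrist force passes 120 N, or if a joint passes its speed limit or range.

## Working session

There is one attempt and no reset: what is moved stays moved. The work goes in short steps, Python scripts to look and compute and a shell command to move; the robot and the scene stay as the last step left them, time stands still between calls to the robot, and variables do not carry over. Pictures are saved under pics/ and viewed, about 8 in all and at most 12, crops included, and the job is handed in when it is done.

```bash
mkdir -p pics
cat > h.py <<'E'
import numpy as np, cv2
from plant import robot
def grab(n):
    i=robot.camera_info(n); p,d=robot.read_camera(n); return p,d,i
def pts(d,i):
    h,w=d.shape; f=h/2/np.tan(np.radians(i['vertical_fov'])/2)
    v,u=np.mgrid[:h,:w]; P=np.stack([(u-i['cx'])/f*d,-(v-i['cy'])/f*d,-d],-1)
    T=np.array(i['cam_to_world']); return P@T[:3,:3].T+T[:3,3]
def ray(u,v,z,i,h=384):
    f=h/2/np.tan(np.radians(i['vertical_fov'])/2); T=np.array(i['cam_to_world'])
    r=T[:3,:3]@np.array([(u-i['cx'])/f,-(v-i['cy'])/f,-1]); c=T[:3,3]
    return c+r*(z-c[2])/r[2]
def save(n,p): cv2.imwrite('pics/'+n,cv2.cvtColor(p,cv2.COLOR_RGB2BGR))
E
python3 - <<'E'
from h import *
for n in('top','scene'):
    p,d,i=grab(n); np.savez(n,p=p,d=d); print(n,{k:(np.round(v,3).tolist() if k=='cam_to_world' else v) for k,v in i.items()}); 
    save(n+'.png',cv2.resize(p,(800,600),interpolation=cv2.INTER_CUBIC))
print(robot.read_state())
E
```

```text
top {'vertical_fov': 48.74052732732962, 'cx': 249.55094084922686, 'cy': 189.78643694185982, 'cam_to_world': [[0.027, 0.997, -0.074, 0.386], [-1.0, 0.027, -0.01, 0.027], [-0.008, 0.074, 0.997, 1.292], [0.0, 0.0, 0.0, 1.0]]}
scene {'vertical_fov': 48.389699849676305, 'cx': 254.72908264849522, 'cy': 193.58109501524513, 'cam_to_world': [[-0.314, -0.624, 0.715, 1.612], [0.949, -0.219, 0.225, 0.363], [0.016, 0.75, 0.662, 1.108], [0.0, 0.0, 0.0, 1.0]]}
{'t': 0.1, 'q': array([-1.18642201e+00,  1.31096234e-01,  1.48915848e+00,  2.94723240e-05,
        1.52300413e+00, -8.53972291e-02]), 'dq': array([ 0.00097404, -0.0001748 , -0.00149953, -0.00010082,  0.00131956,
        0.00135641]), 'joint_torque': array([ 1.08073193e-03, -5.61342108e+01, -4.93096912e+01,  7.70770339e-02,
        2.91341805e-02, -7.50524805e-05]), 'tool_pos': array([ 0.27144876, -0.53451211,  0.21769256]), 'orientation': array([-3.05372133e+00, -7.30762157e-01,  3.43886239e-04]), 'force': array([-0.06338765, -0.76661887, -0.47703719]), 'wrist_torque': array([0.03693605, 0.05553832, 0.02064162]), 'opening': 0.09310717633916264}
```

View pics/top.png

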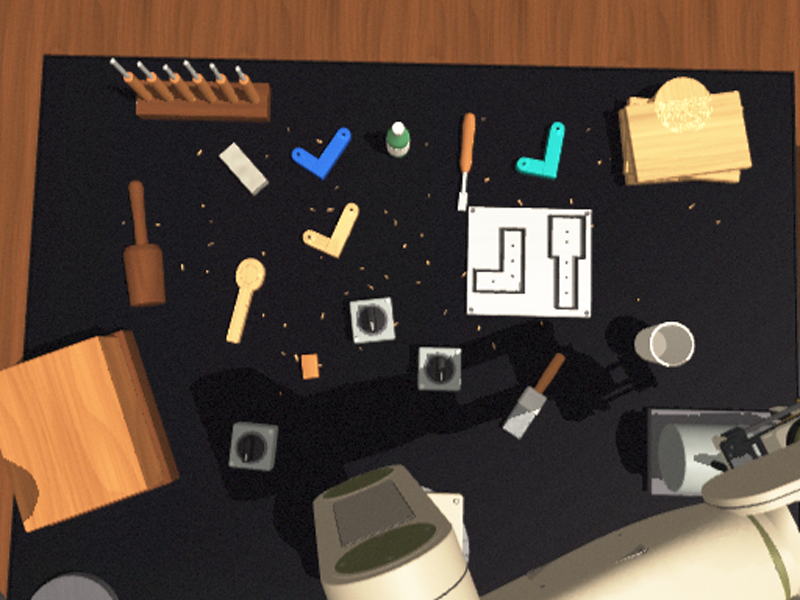

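The top view (800x600 coordinates) shows:
- **Spoon blank:** (245,300).
- **Tan bracket:** (335,230). The blue one at (322,152) and the turquoise one at (545,155) are look-alikes to leave alone.
- **Tray:** (530,262).
- **Switch boxes:** (372,320), (440,368) and (254,447).

Next I'll measure these.

```bash
cat > m.py <<'E'
from h import *
z=np.load('top.npz'); p,d=z['p'],z['d']; i=robot.camera_info('top'); P=pts(d,i)
hsv=cv2.cvtColor(p,cv2.COLOR_RGB2HSV)
s=512/800
def at(u,v): 
    u,v=int(u*s),int(v*s); return hsv[v,u],np.round(P[v,u],3)
for n,(u,v) in dict(spoon=(250,275),br=(337,245),tray=(485,220),b1=(355,335),b2=(425,383),b3=(238,462),off=(310,370)).items(): print(n,*at(u,v))
def comp(mask,u,v):
    n,l=cv2.connectedComponents(mask.astype(np.uint8)); return l==l[int(v*s),int(u*s)]
def world(c,z): return np.array([ray(a,b,z,i)[:2] for a,b in c])
tan=(hsv[...,1]>40)&(hsv[...,0]>8)&(hsv[...,0]<32)&(hsv[...,2]>150)
for n,u,v in(('spoon',250,275),('br',337,245)):
    m=comp(tan,u,v); y,x=np.nonzero(m); w=world(np.c_[x,y],.02); c=w.mean(0)
    r=cv2.minAreaRect((w*1000).astype(np.float32)); e=np.linalg.eigh(np.cov((w-c).T))[1][:,1]
    print(n,m.sum(),'cen',c.round(4),'axis',np.degrees(np.arctan2(e[1],e[0])),'rect',r)
bx=(hsv[...,1]<60)&(hsv[...,2]>60)
for n,u,v in(('b1',355,335),('b2',425,383),('b3',238,462)):
    m=comp(bx&(P[...,2]>.03)&(P[...,2]<.046),u,v); y,x=np.nonzero(m); print(n,m.sum(),cv2.minAreaRect((world(np.c_[x,y],.04)*1000).astype(np.float32)),P[m].mean(0))
m=comp((hsv[...,1]<40)&(hsv[...,2]>150),485,220); y,x=np.nonzero(m); print('tray',cv2.minAreaRect((world(np.c_[x,y],.012)*1000).astype(np.float32)))
E
python3 m.py
python3 - <<'E'
from h import *
p=np.load('top.npz')['p']
a=cv2.resize(p[110:320,130:390],(800,646))[:600]
save('crop1.png',a)
E
```

```text
spoon [ 22 113 251] [0.514 0.311 0.019]
br [ 20 113 251] [0.58  0.147 0.018]
tray [ 23   8 252] [ 0.637 -0.141  0.014]
b1 [ 33  13 217] [0.405 0.104 0.035]
b2 [ 21  15 118] [ 0.318 -0.031  0.041]
b3 [ 41  17 118] [0.163 0.316 0.037]
off [ 14 162 243] [0.337 0.19  0.017]
spoon 616 cen [0.4762 0.3208] axis 167.66307195958694 rect ((465.98779296875, 322.5433654785156), (54.55375289916992, 165.7689208984375), 78.35137176513672)
br 488 cen [0.6012 0.152 ] axis 133.03874107042418 rect ((618.93115234375, 158.14012145996094), (80.44410705566406, 110.34456634521484), 65.42057037353516)
b1 493 ((434.7146301269531, 72.99107360839844), (79.02476501464844, 79.54791259765625), 7.8967061042785645) [0.43464249 0.07250772 0.03953454]
b2 497 ((346.49267578125, -55.45899963378906), (79.09703826904297, 79.11492919921875), 1.1300092935562134) [ 0.34721928 -0.05662889  0.03947306]
b3 510 ((192.12762451171875, 289.9710998535156), (80.29612731933594, 80.32553100585938), 85.77584838867188) [0.19321314 0.28880942 0.03893594]
tray ((556.9169921875, -228.1276397705078), (211.23605346679688, 239.27615356445312), 0.04332496598362923)
```

View pics/crop1.png

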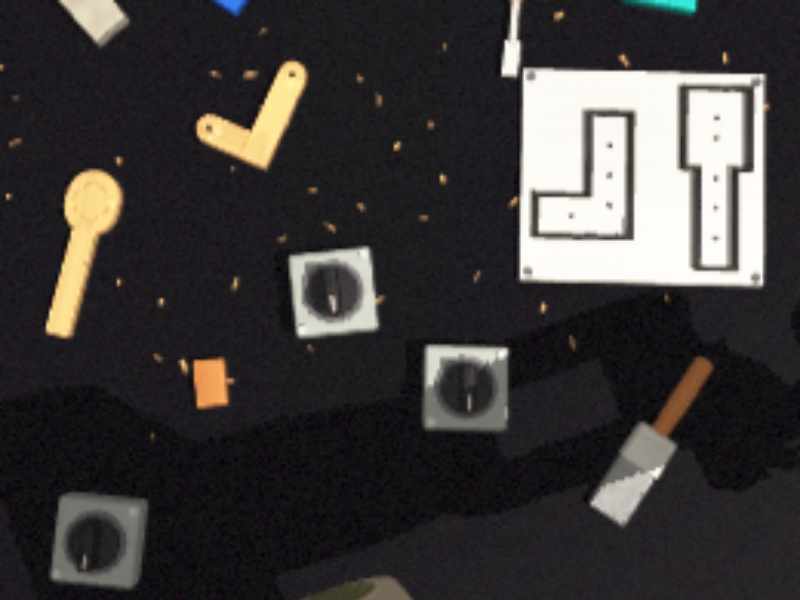

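Distances from the base: box 1 (top view 372,320) is 0.44 m away and the other two are about 0.35 m, so box 1 is the target. The crop confirms three look-alike boxes, with box 1 at crop (334,292), and the tan bracket at (255,120). The long leg points up and to the right, and the bracket is right side up.

Now I'll measure the compartments and start moving.

```bash
cat >> h.py <<'E'
from scipy.spatial.transform import Rotation as Ro
def go(x,y,z,h,s=None):
    s=s or robot.read_state(); R=Ro.from_rotvec(s['orientation']).as_matrix(); hd=np.degrees(np.arctan2(R[1,0],R[0,0]))
    e=np.array([x,y,z])-s['tool_pos']; t=-np.radians((h-hd+180)%360-180)
    a=np.radians(h); print('pos',s['tool_pos'].round(4),'hd',hd.round(2),'tilt',np.degrees(np.arccos(-R[2,2])).round(2),'F',s['force'].round(1),'op',round(s['opening'],4),'t',s['t'])
    print(' twist z',t.round(3),'shift now',(R.T@e*1000).round(1),'after twist',(np.array([e[0]*np.cos(a)+e[1]*np.sin(a),e[0]*np.sin(a)-e[1]*np.cos(a),-e[2]])*1000).round(1),'q6',s['q'][5].round(2))
E
python3 - <<'E'
exec(open('m.py').read().split("for n,(u,v) in dict")[0])
def world(c,z): return np.array([ray(a,b,z,i)[:2] for a,b in c])
g=cv2.cvtColor(p,cv2.COLOR_RGB2GRAY); T=(g>150).astype(np.uint8)
n,l=cv2.connectedComponents(T); m=(l==l[int(220*s),int(485*s)]).astype(np.uint8)
cs,hi=cv2.findContours(m,cv2.RETR_CCOMP,cv2.CHAIN_APPROX_NONE)
for c in cs:
    if cv2.contourArea(c)>60: print(cv2.contourArea(c),cv2.minAreaRect((world(c[:,0],.018)*1000).astype(np.float32)))
go(.474,.321,.22,-12)
E
python3 -m pendant '[{"translation":[0,0,0],"twist":[0,0,0.136],"grip":1},{"translation":[0,0,0],"twist":[0,0,0.136],"grip":1},{"translation":[0,0,0],"twist":[0,0,0.136],"grip":1},{"translation":[0,0,0],"twist":[0,0,0.136],"grip":1},{"translation":[0,0,0],"twist":[0,0,0.136],"grip":1},{"translation":[15,-47,0],"twist":[0,0,0],"grip":1},{"translation":[15,-47,0],"twist":[0,0,0],"grip":1},{"translation":[15,-47,0],"twist":[0,0,0],"grip":1},{"translation":[15,-47,0],"twist":[0,0,0],"grip":1},{"translation":[15,-47,0],"twist":[0,0,0],"grip":1}]' 25
python3 -c "
from h import *
go(.474,.321,.22,-12)"
```

```text
5279.5 ((556.1768798828125, -226.96353149414062), (238.03836059570312, 210.27490234375), 89.91377258300781)
1010.5 ((556.5895385742188, -167.17556762695312), (132.0319061279297, 105.33927917480469), 0.7102980017662048)
1239.5 ((560.46435546875, -302.9448547363281), (192.62588500976562, 81.81322479248047), 0.5705598592758179)
pos [ 0.2714 -0.5345  0.2177] hd 26.92 tilt 0.1 F [-0.1 -0.8 -0.5] op 0.0931 t 0.1
 twist z 0.679 shift now [ 567.9 -671.1   -1.1] after twist [  20.3 -878.9   -2.3] q6 -0.09
t: 1.1
tool_pos: [0.3975, -0.3207, 0.2115]
orientation: [-3.108, 0.39, 0.012]
force: [1.3, 0.3, -0.2]
opening: 0.0928
pos [ 0.3975 -0.3207  0.2115] hd -14.32 tilt 0.71 F [ 1.3  0.3 -0.2] op 0.0928 t 1.1
 twist z -0.04 shift now [ -84.7 -640.7   -2.3] after twist [ -58.6 -643.6   -8.5] q6 1.04
```

```bash
python3 -m pendant '[{"translation":[-1,-50,0],"twist":[0,0,-0.01],"grip":1},{"translation":[-1,-50,0],"twist":[0,0,-0.01],"grip":1},{"translation":[-5,-50,0],"twist":[0,0,-0.01],"grip":1},{"translation":[-5,-50,0],"twist":[0,0,-0.01],"grip":1},{"translation":[-5,-50,0],"twist":[0,0,0],"grip":1},{"translation":[-5,-50,0],"twist":[0,0,0],"grip":1},{"translation":[-5,-50,0],"twist":[0,0,0],"grip":1},{"translation":[-5,-50,0],"twist":[0,0,0],"grip":1},{"translation":[-5,-50,0],"twist":[0,0,0],"grip":1},{"translation":[-5,-50,0],"twist":[0,0,0],"grip":1}]'
python3 -c "
from h import *
go(.474,.321,.22,-12)"
```

```text
t: 2.1
tool_pos: [0.4607, 0.1747, 0.2139]
orientation: [-3.113, 0.326, 0.014]
force: [1.5, 0.1, 0.6]
opening: 0.0929
pos [0.4607 0.1747 0.2139] hd -11.96 tilt 0.83 F [1.5 0.1 0.6] op 0.0929 t 2.1
 twist z 0.001 shift now [ -17.4 -145.9   -4.5] after twist [ -17.4 -145.9   -6.1] q6 2.03
```

```bash
cat >> h.py <<'E'
_go=go
def go(x,y,z,h):
    s=robot.read_state(); _go(x,y,z,h,s); a=np.radians(h); c,n=np.cos(a),np.sin(a)
    D=np.array([[c,n,0],[n,-c,0],[0,0,-1]]); print(' full twist',(Ro.from_rotvec(s['orientation']).inv()*Ro.from_matrix(D)).as_rotvec().round(4))
E
python3 -m pendant '[{"translation":[-4,-40,0],"twist":[0,0,0],"grip":1},{"translation":[-4,-40,0],"twist":[0,0,0],"grip":1},{"translation":[-4,-40,0],"twist":[0,0,0],"grip":1},{"translation":[-5,-25,0],"twist":[0,0,0],"grip":1},{"translation":[0,0,0],"twist":[0,0,0],"grip":1},{"translation":[0,0,0],"twist":[0,0,0],"grip":1},{"translation":[0,0,0],"twist":[0,0,0],"grip":1},{"translation":[0,0,0],"twist":[0,0,0],"grip":1},{"translation":[0,0,0],"twist":[0,0,0],"grip":1},{"translation":[0,0,0],"twist":[0,0,0],"grip":1}]'
python3 - <<'E'
from h import *
go(.474,.321,.22,-12)
p,d,i=grab('wrist'); np.savez('w1',p=p,d=d,T=i['cam_to_world']); print(np.round(i['cam_to_world'],3),i['vertical_fov'],i['cx'],i['cy'])
save('w1.png',p)
E
```

```text
t: 3.1
tool_pos: [0.4708, 0.3285, 0.2118]
orientation: [-3.117, 0.319, 0.022]
force: [0.0, 0.2, 0.3]
opening: 0.0927
pos [0.4708 0.3285 0.2118] hd -11.69 tilt 0.92 F [0.  0.2 0.3] op 0.0927 t 3.1
 twist z 0.005 shift now [ 4.5  6.6 -8.3] after twist [ 4.7  6.7 -8.2] q6 2.28
 full twist [-0.0066  0.0147  0.0054]
[[-0.202  0.946  0.253  0.539]
 [-0.979 -0.193 -0.06   0.314]
 [-0.008 -0.26   0.966  0.377]
 [ 0.     0.     0.     1.   ]] 69.23477087773803 259.96993173479814 194.1144767580458
```

View pics/w1.png

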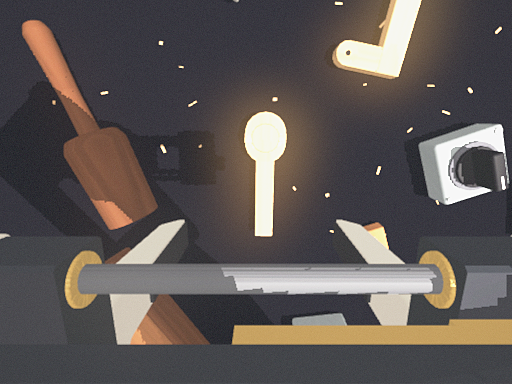

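The wrist view shows the whole spoon, head at (265,137) and handle end at (263,236). The fingers sit at rows 220–340.

```bash
cat > sp.py <<'E'
from h import *
import sys
def blank(p,i,u,v,z,thr=(60,)):
    hsv=cv2.cvtColor(p,cv2.COLOR_RGB2HSV)
    m=((hsv[...,2]>200)&(hsv[...,0]<35)).astype(np.uint8)
    n,l=cv2.connectedComponents(m); m=l==l[v,u]; y,x=np.nonzero(m)
    w=np.array([ray(a,b,z,i)[:2] for a,b in zip(x,y)]); c=w.mean(0); e=np.linalg.eigh(np.cov((w-c).T))[1][:,1]
    return m.sum(),c.round(4),np.degrees(np.arctan2(*e[::-1])).round(2),cv2.minAreaRect((w*1000).astype(np.float32)),w
E
python3 - <<'E'
from sp import *
z=np.load('w1.npz'); i=dict(robot.camera_info('wrist')); i['cam_to_world']=z['T']
r=blank(z['p'],i,265,180,.02); print(r[:4])
# depth check
P=pts(z['d'],i); print(P[180,265],P[140,265])
E
```

```text
(np.int64(2951), array([0.4825, 0.3226]), np.float64(167.63), ((467.0233459472656, 325.0086975097656), (53.10629653930664, 164.46746826171875), 78.53093719482422))
[0.46261932 0.32581243 0.0200124 ] [0.5132903  0.31560637 0.02116358]
```

```bash
python3 -m pendant '[{"translation":[4,6,0],"twist":[-0.007,0.015,0.01],"grip":0.4},{"translation":[0,0,40],"twist":[0,0,0],"grip":0.4},{"translation":[0,0,40],"twist":[0,0,0],"grip":0.4},{"translation":[0,0,40],"twist":[0,0,0],"grip":0.4},{"translation":[0,0,25],"twist":[0,0,0],"grip":0.4},{"translation":[0,0,10],"twist":[0,0,0],"grip":0.4},{"translation":[0,0,0],"twist":[0,0,0],"grip":0.4},{"translation":[0,0,0],"twist":[0,0,0],"grip":0.4},{"translation":[0,0,0],"twist":[0,0,0],"grip":0.4},{"translation":[0,0,0],"twist":[0,0,0],"grip":0.4}]'
python3 -c "
from h import *
go(.4748,.3223,.0105,-12.3)"
```

```text
t: 4.15
tool_pos: [0.4808, 0.3201, 0.0602]
orientation: [-3.119, 0.343, -0.026]
force: [0.0, -0.0, -0.2]
opening: 0.0651
pos [0.4808 0.3201 0.0602] hd -12.56 tilt 0.98 F [ 0.  -0.  -0.2] op 0.0651 t 4.15
 twist z -0.005 shift now [-7.2 -0.6 49.6] after twist [-6.4 -0.9 49.7] q6 2.3
 full twist [-0.0052 -0.0163 -0.0045]
```

```bash
python3 -m pendant '[{"translation":[-6,-1,0],"twist":[-0.005,-0.014,-0.004],"grip":0.4},{"translation":[0,0,0],"twist":[0,0,0],"grip":0.4},{"translation":[0,0,15],"twist":[0,0,0],"grip":0.4},{"translation":[0,0,15],"twist":[0,0,0],"grip":0.4},{"translation":[0,0,10],"twist":[0,0,0],"grip":0.4},{"translation":[0,0,5],"twist":[0,0,0],"grip":0.4},{"translation":[0,0,0],"twist":[0,0,0],"grip":0.4},{"translation":[0,0,0],"twist":[0,0,0],"grip":0.4},{"translation":[0,0,0],"twist":[0,0,0],"grip":0.4},{"translation":[0,0,0],"twist":[0,0,0],"grip":0.4}]'
python3 -c "
from h import *
go(.4748,.3223,.0105,-12.3)"
```

```text
t: 5.15
tool_pos: [0.4757, 0.3231, 0.0125]
orientation: [-3.123, 0.337, -0.004]
force: [0.5, 0.4, -0.0]
opening: 0.0651
pos [0.4757 0.3231 0.0125] hd -12.3 tilt 0.17 F [ 0.5  0.4 -0. ] op 0.0651 t 5.15
 twist z -0.0 shift now [-0.7  1.   2. ] after twist [-0.7  1.   2. ] q6 2.29
 full twist [-0.0012 -0.0027 -0.    ]
```

```bash
python3 -m pendant '[{"translation":[-0.5,1,2],"twist":[0,0,0],"grip":0.4},{"translation":[0,0,0],"twist":[0,0,0],"grip":-1},{"translation":[0,0,0],"twist":[0,0,0],"grip":-1},{"translation":[0,0,0],"twist":[0,0,0],"grip":-1},{"translation":[0,0,0],"twist":[0,0,0],"grip":-1},{"translation":[0,0,0],"twist":[0,0,0],"grip":-1},{"translation":[0,0,0],"twist":[0,0,0],"grip":-1},{"translation":[0,0,-10],"twist":[0,0,0],"grip":-1},{"translation":[0,0,-25],"twist":[0,0,0],"grip":-1},{"translation":[0,0,-25],"twist":[0,0,0],"grip":-1}]' 25
python3 -c "
from h import *
go(.566,-.303,.17,0)"
```

```text
t: 6.15
tool_pos: [0.4723, 0.3208, 0.0699]
orientation: [3.121, -0.336, -0.004]
force: [0.9, 0.4, -0.8]
opening: 0.0238
pos [0.4723 0.3208 0.0699] hd -12.3 tilt 0.2 F [ 0.9  0.4 -0.8] op 0.0238 t 6.15
 twist z -0.215 shift now [224.3 589.8 -98.8] after twist [  93.7  623.8 -100.1] q6 2.29
 full twist [ 0.0027  0.0023 -0.2147]
```

```bash
python3 -m pendant '[{"translation":[0,0,-45],"twist":[0,0,0],"grip":-1},{"translation":[0,10,-45],"twist":[0,0,-0.04],"grip":-1},{"translation":[10,45,0],"twist":[0,0,-0.04],"grip":-1},{"translation":[10,45,0],"twist":[0,0,-0.04],"grip":-1},{"translation":[10,45,0],"twist":[0,0,-0.04],"grip":-1},{"translation":[10,45,0],"twist":[0,0,-0.04],"grip":-1},{"translation":[10,45,0],"twist":[0,0,0],"grip":-1},{"translation":[10,45,0],"twist":[0,0,0],"grip":-1},{"translation":[10,45,0],"twist":[0,0,0],"grip":-1},{"translation":[10,45,0],"twist":[0,0,0],"grip":-1}]'
python3 -c "
from h import *
go(.568,-.303,.15,0)"
```

```text
t: 7.15
tool_pos: [0.5337, -0.0583, 0.1792]
orientation: [-3.139, -0.008, -0.025]
force: [-0.0, -0.1, -0.4]
opening: 0.024
pos [ 0.5337 -0.0583  0.1792] hd 0.28 tilt 0.92 F [-0.  -0.1 -0.4] op 0.024 t 7.15
 twist z 0.005 shift now [ 32.7 245.   29.1] after twist [ 34.3 244.7  29.2] q6 1.36
 full twist [-0.0026 -0.0159  0.0049]
```

```bash
python3 -m pendant '[{"translation":[6,45,0],"twist":[0,-0.005,0.002],"grip":-1},{"translation":[6,45,0],"twist":[0,-0.005,0.002],"grip":-1},{"translation":[6,45,0],"twist":[0,-0.005,0],"grip":-1},{"translation":[6,45,0],"twist":[0,0,0],"grip":-1},{"translation":[6,35,10],"twist":[0,0,0],"grip":-1},{"translation":[4,15,10],"twist":[0,0,0],"grip":-1},{"translation":[0,0,5],"twist":[0,0,0],"grip":-1},{"translation":[0,0,0],"twist":[0,0,0],"grip":-1},{"translation":[0,0,0],"twist":[0,0,0],"grip":-1},{"translation":[0,0,0],"twist":[0,0,0],"grip":-1}]'
python3 - <<'E'
from h import *
go(.568,-.303,.15,0)
p,d,i=grab('wrist'); np.savez('w2',p=p,d=d,T=i['cam_to_world'])
save('w2.png',p)
E
```

```text
t: 8.15
tool_pos: [0.568, -0.3035, 0.161]
orientation: [3.141, -0.008, 0.01]
force: [0.8, 0.2, -0.1]
opening: 0.0233
pos [ 0.568  -0.3035  0.161 ] hd -0.3 tilt 0.37 F [ 0.8  0.2 -0.1] op 0.0233 t 8.15
 twist z -0.005 shift now [-0.1 -0.5 11. ] after twist [ 0.  -0.5 11. ] q6 1.0
 full twist [ 0.0007 -0.0064 -0.0053]
```

View pics/w2.png

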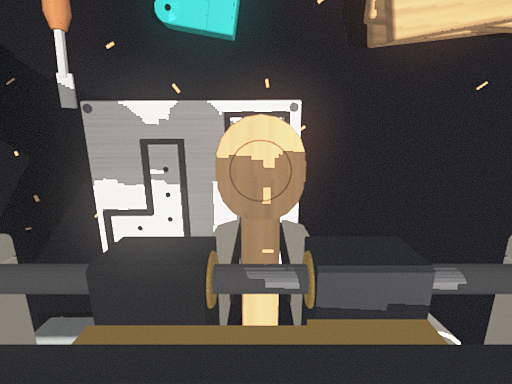

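Run:
```python
from h import *
z=np.load('w2.npz'); i=dict(robot.camera_info('wrist')); i['cam_to_world']=z['T']; p,d=z['p'],z['d']; P=pts(d,i)
m=(P[...,2]>.16)&(P[...,2]<.18)&(np.arange(384)[:,None]<218)
y,x=np.nonzero(m); print('top z',np.median(P[m][:,2]),m.sum())
W=np.array([ray(a,b,.1705,i)[:2] for a,b in zip(x,y)]); print('front x',W[:,0].max(),'y range',W[:,1].min(),W[:,1].max(),'mid',(W[:,1].min()+W[:,1].max())/2, 'at front y',W[W[:,0]>W[:,0].max()-.004,1].mean())
hsv=cv2.cvtColor(p,cv2.COLOR_RGB2HSV); t=((P[...,2]>.004)&(P[...,2]<.03)&(np.arange(384)[:,None]<235)&(hsv[...,1]<60)&(hsv[...,2]>90)).astype(np.uint8)
n,l,st,_=cv2.connectedComponentsWithStats(t); t=l==1+st[1:,4].argmax(); 
y,x=np.nonzero(t); W=np.array([ray(a,b,.012,i)[:2] for a,b in zip(x,y)])
print('tray x max',W[:,0].max(),'y',W[:,1].min(),W[:,1].max())
# far edge & side edges line fits
far=[(u,np.nonzero(t[:,u])[0].min()) for u in range(90,298,4) if t[:,u].any()]; F=np.array([ray(u,v-.5,.012,i)[:2] for u,v in far]); k=np.polyfit(F[:,1],F[:,0],1); print('far edge slope deg',np.degrees(k[0]),'x at y=-.228',np.polyval(k,-.228), np.std(F[:,0]-np.polyval(k,F[:,1])))
for nm,f,r in(('left',np.min,range(115,230,4)),('right',np.max,range(105,210,4))):
    L=np.array([ray(f(np.nonzero(t[v])[0])+(.5 if nm=='right' else -.5),v,.012,i)[:2] for v in r]); k=np.polyfit(L[:,0],L[:,1],1); print(nm,'yaw',np.degrees(k[0]),'y at x=.6',np.polyval(k,.6),np.std(L[:,1]-np.polyval(k,L[:,0])))
save('w2c.png',cv2.resize(p[90:250,70:320],(800,512),interpolation=cv2.INTER_CUBIC))
```

```text
top z 0.16935062578792964 7793
front x 0.6401608364190455 y range -0.32835886688781735 -0.27683001452674355 mid -0.3025944407072805 at front y -0.30264042601293356
tray x max 0.6609890923933763 y -0.346558952545254 -0.10762273186705873
far edge slope deg -0.05384478140502414 x at y=-.228 0.6610071679274785 0.000284302940593241
left yaw -0.10551479576661951 y at x=.6 -0.10774755697543734 0.00032756203555413217
right yaw -52.79213746461682 y at x=.6 -0.28264185846140194 0.027405060795203023
```

View pics/w2c.png

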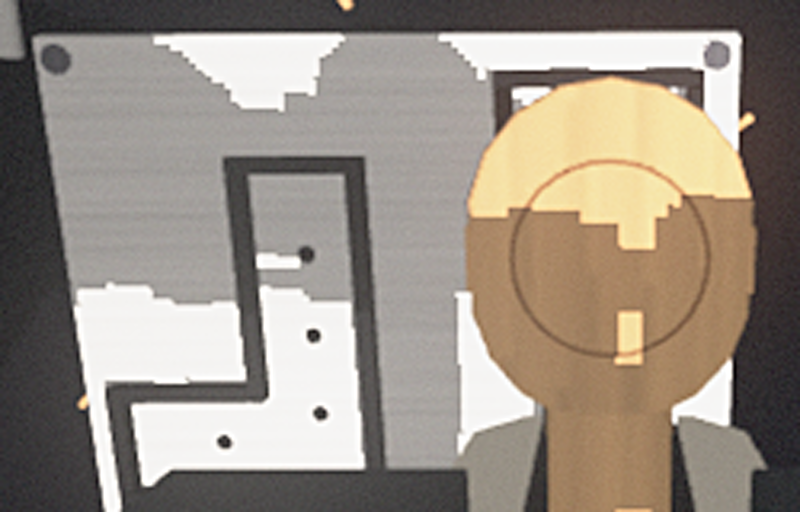

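Run:
```python
from h import *
z=np.load('w2.npz'); i=dict(robot.camera_info('wrist')); i['cam_to_world']=z['T']
c=lambda u,v:ray(70+u/3.2-.34,90+v/3.2-.34,.02,i)[:2].round(4)
print('spoon fence outer corners',c(492,70),c(706,70)); print('bracket outer',c(223,157),c(366,157),'short leg corner',c(105,385),c(105,470),c(384,470))
```

```text
spoon fence outer corners [ 0.6487 -0.264 ] [ 0.6484 -0.335 ]
bracket outer [ 0.6208 -0.1717] [ 0.6206 -0.2202] short leg corner [ 0.5402 -0.1203] [ 0.5074 -0.1157] [ 0.5069 -0.2189]
```

```bash
python3 -m pendant '[{"translation":[-1,-3,0],"twist":[0,-0.005,-0.005],"grip":-1},{"translation":[0,0,0],"twist":[0,0,0],"grip":-1},{"translation":[0,0,25],"twist":[0,0,0],"grip":-1},{"translation":[0,0,30],"twist":[0,0,0],"grip":-1},{"translation":[0,0,30],"twist":[0,0,0],"grip":-1},{"translation":[0,0,20],"twist":[0,0,0],"grip":-1},{"translation":[0,0,5],"twist":[0,0,0],"grip":-1},{"translation":[0,0,0],"twist":[0,0,0],"grip":-1},{"translation":[0,0,0],"twist":[0,0,0],"grip":-1},{"translation":[0,0,0],"twist":[0,0,0],"grip":-1}]'
python3 - <<'E'
from h import *
go(.567,-.3005,.0235,0)
E
```

```text
t: 9.2
tool_pos: [0.5723, -0.2981, 0.0557]
orientation: [3.135, 0.01, 0.017]
force: [0.4, -0.1, -0.7]
opening: 0.0235
pos [ 0.5723 -0.2981  0.0557] hd 0.38 tilt 0.71 F [ 0.4 -0.1 -0.7] op 0.0235 t 9.2
 twist z 0.007 shift now [-5.7  2.2 32.1] after twist [-5.3  2.4 32.2] q6 1.0
 full twist [ 0.0064 -0.0106  0.0066]
```

```bash
python3 -m pendant '[{"translation":[-5.5,2.3,0],"twist":[0.006,-0.01,0.006],"grip":-1},{"translation":[0,0,0],"twist":[0,0,0],"grip":-1},{"translation":[0,0,5],"twist":[0,0,0],"grip":-1},{"translation":[0,0,5],"twist":[0,0,0],"grip":-1},{"translation":[0,0,5],"twist":[0,0,0],"grip":-1},{"translation":[0,0,3],"twist":[0,0,0],"grip":-1},{"translation":[0,0,0],"twist":[0,0,0],"grip":-1},{"translation":[0,0,0],"twist":[0,0,0],"grip":-1},{"translation":[0,0,0],"twist":[0,0,0],"grip":-1},{"translation":[0,0,0],"twist":[0,0,0],"grip":-1}]'
python3 - <<'E'
from h import *
go(.567,-.3005,.0235,0)
p,d,i=grab('wrist'); np.savez('w3',p=p,d=d,T=i['cam_to_world'])
save('w3.png',cv2.resize(p[60:320,130:400],(623,600)))
E
```

```text
t: 10.2
tool_pos: [0.5681, -0.3019, 0.0393]
orientation: [3.139, -0.0, 0.006]
force: [0.3, -0.4, -0.4]
opening: 0.0235
pos [ 0.5681 -0.3019  0.0393] hd -0.01 tilt 0.25 F [ 0.3 -0.4 -0.4] op 0.0235 t 10.2
 twist z -0.0 shift now [-1.2 -1.4 15.7] after twist [-1.1 -1.4 15.8] q6 1.0
 full twist [ 0.0024 -0.0037 -0.0001]
```

View pics/w3.png

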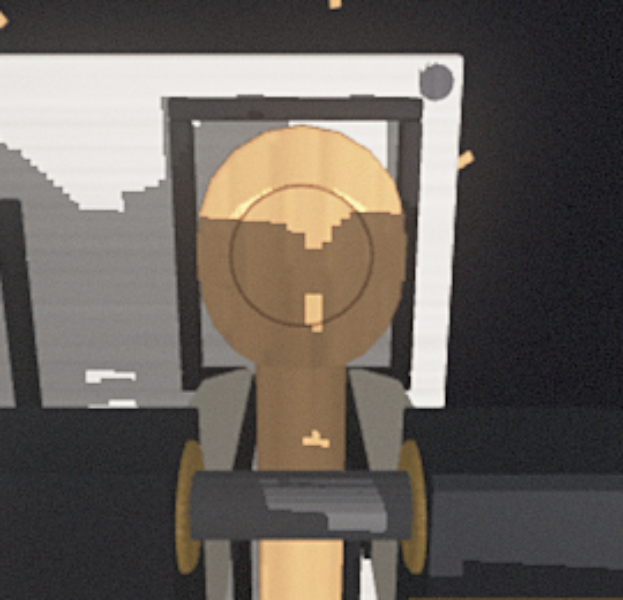

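The spoon head at (302,245) sits inside its fence outline, which spans roughly 172–420. It is about 1.4 mm too far to the right (-y). I'll correct that and lower it gently.

```bash
python3 -m pendant '[{"translation":[-1.2,-1.5,0],"twist":[0.002,-0.003,0],"grip":-1},{"translation":[0,0,0],"twist":[0,0,0],"grip":-1},{"translation":[0,0,4],"twist":[0,0,0],"grip":-1},{"translation":[0,0,4],"twist":[0,0,0],"grip":-1},{"translation":[0,0,3],"twist":[0,0,0],"grip":-1},{"translation":[0,0,2],"twist":[0,0,0],"grip":-1},{"translation":[0,0,0],"twist":[0,0,0],"grip":-1},{"translation":[0,0,0],"twist":[0,0,0],"grip":-1},{"translation":[0,0,0],"twist":[0,0,0],"grip":-1},{"translation":[0,0,0],"twist":[0,0,0],"grip":-1}]'
python3 - <<'E'
from h import *
go(.567,-.3005,.0235,0)
E
```

```text
t: 11.25
tool_pos: [0.5669, -0.3003, 0.0252]
orientation: [3.141, -0.0, 0.001]
force: [-0.2, 0.1, -1.2]
opening: 0.0236
pos [ 0.5669 -0.3003  0.0252] hd -0.01 tilt 0.04 F [-0.2  0.1 -1.2] op 0.0236 t 11.25
 twist z -0.0 shift now [0.1 0.2 1.7] after twist [0.1 0.2 1.7] q6 1.0
 full twist [ 0.0004 -0.0006 -0.0001]
```

```bash
python3 -m pendant '[{"translation":[0,0,1],"twist":[0,0,0],"grip":-1},{"translation":[0,0,0],"twist":[0,0,0],"grip":-1},{"translation":[0,0,0.8],"twist":[0,0,0],"grip":-1},{"translation":[0,0,0],"twist":[0,0,0],"grip":-1},{"translation":[0,0,0],"twist":[0,0,0],"grip":-1},{"translation":[0,0,0],"twist":[0,0,0],"grip":-1},{"translation":[0,0,0],"twist":[0,0,0],"grip":-1},{"translation":[0,0,0],"twist":[0,0,0],"grip":-1},{"translation":[0,0,0],"twist":[0,0,0],"grip":-1},{"translation":[0,0,0],"twist":[0,0,0],"grip":-1}]'
python3 - <<'E'
from h import *
go(.567,-.3005,.0235,0)
E
```

```text
t: 12.25
tool_pos: [0.5674, -0.3007, 0.0241]
orientation: [3.14, -0.0, 0.003]
force: [0.0, -0.6, 0.6]
opening: 0.0236
pos [ 0.5674 -0.3007  0.0241] hd -0.0 tilt 0.11 F [ 0.  -0.6  0.6] op 0.0236 t 12.25
 twist z -0.0 shift now [-0.4 -0.2  0.6] after twist [-0.4 -0.2  0.6] q6 1.0
 full twist [ 0.0011 -0.0017 -0.0001]
```

```bash
python3 -m pendant '[{"translation":[0,0,1],"twist":[0,0,0],"grip":-1},{"translation":[0,0,0],"twist":[0,0,0],"grip":-1},{"translation":[0,0,0.6],"twist":[0,0,0],"grip":-1},{"translation":[0,0,0],"twist":[0,0,0],"grip":-1},{"translation":[0,0,0],"twist":[0,0,0],"grip":-1},{"translation":[0,0,0],"twist":[0,0,0],"grip":-1},{"translation":[0,0,0],"twist":[0,0,0],"grip":-1},{"translation":[0,0,0],"twist":[0,0,0],"grip":-1},{"translation":[0,0,0],"twist":[0,0,0],"grip":-1},{"translation":[0,0,0],"twist":[0,0,0],"grip":-1}]'
python3 - <<'E'
from h import *
go(.567,-.3005,.0235,0)
E
```

```text
t: 13.25
tool_pos: [0.5677, -0.3009, 0.024]
orientation: [3.14, -0.0, 0.003]
force: [-1.1, 1.3, 2.4]
opening: 0.0233
pos [ 0.5677 -0.3009  0.024 ] hd -0.0 tilt 0.15 F [-1.1  1.3  2.4] op 0.0233 t 13.25
 twist z -0.0 shift now [-0.7 -0.4  0.5] after twist [-0.7 -0.4  0.5] q6 1.0
 full twist [ 0.0014 -0.0021 -0.0001]
```

Contact (+2.4 N with z no longer dropping). I'll release, rise and check.

```bash
python3 -m pendant '[{"translation":[0,0,0],"twist":[0,0,0],"grip":-0.2},{"translation":[0,0,0],"twist":[0,0,0],"grip":-0.2},{"translation":[0,0,0],"twist":[0,0,0],"grip":-0.2},{"translation":[0,0,0],"twist":[0,0,0],"grip":-0.2},{"translation":[0,0,-10],"twist":[0,0,0],"grip":-0.2},{"translation":[0,0,-40],"twist":[0,0,0],"grip":-0.2},{"translation":[0,0,-50],"twist":[0,0,0],"grip":-0.2},{"translation":[0,0,-50],"twist":[0,0,0],"grip":0},{"translation":[0,-40,-40],"twist":[0,0,0],"grip":0.4},{"translation":[0,-45,0],"twist":[0,0,0.1],"grip":0.4}]'
python3 - <<'E'
from h import *
go(.601,.138,.2,-24.6)
p,d,i=grab('wrist'); np.savez('w4',p=p,d=d,T=i['cam_to_world'])
save('w4.png',p)
E
```

```text
t: 14.25
tool_pos: [0.5653, -0.2231, 0.2156]
orientation: [-3.137, 0.168, 0.001]
force: [1.1, -0.2, -0.0]
opening: 0.0568
pos [ 0.5653 -0.2231  0.2156] hd -6.13 tilt 0.04 F [ 1.1 -0.2 -0. ] op 0.0568 t 14.25
 twist z 0.322 shift now [  -3.1 -362.8   15.7] after twist [-117.9 -343.1   15.6] q6 1.22
 full twist [-1.000e-04  8.000e-04  3.223e-01]
```

View pics/w4.png

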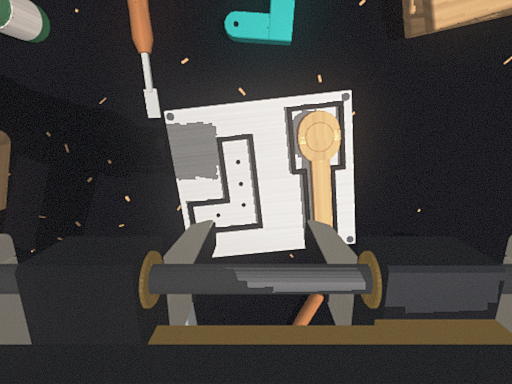

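```bash
python3 - <<'E'
from sp import *
z=np.load('w4.npz'); i=dict(robot.camera_info('wrist')); i['cam_to_world']=z['T']; P=pts(z['d'],i)
for u,v in((320,120),(320,137),(320,152),(308,137),(332,137),(321,180),(321,205)): print(P[v,u].round(4))
m=(P[...,2]>.027)&(P[...,2]<.04)&(np.arange(512)>290)&(np.arange(512)<350)&(np.arange(384)[:,None]<225); y,x=np.nonzero(m); W=np.array([ray(a,b,.032,i)[:2] for a,b in zip(x,y)]);print(W.max(0),W.min(0))
e=np.linalg.eigh(np.cov(W.T))[1][:,1]; print(np.degrees(np.arctan(e[1]/e[0]))); h=W[(W[:,0]>.57)];print('head y mid',(h[:,1].max()+h[:,1].min())/2,'handle y',[ (W[abs(W[:,0]-q)<.004,1].min()+W[abs(W[:,0]-q)<.004,1].max())/2 for q in(.535,.545,.555)])
E
python3 -m pendant '[{"translation":[0,-45,0],"twist":[0,0,0.06],"grip":0.4},{"translation":[0,-45,0],"twist":[0,0,0.06],"grip":0.4},{"translation":[-5,-45,0],"twist":[0,0,0.06],"grip":0.4},{"translation":[-10,-45,0],"twist":[0,0,0.06],"grip":0.4},{"translation":[-15,-45,0],"twist":[0,0,0.06],"grip":0.4},{"translation":[-18,-45,0],"twist":[0,0,0],"grip":0.4},{"translation":[-18,-35,0],"twist":[0,0,0],"grip":0.4},{"translation":[0,0,0],"twist":[0,0,0],"grip":0.4},{"translation":[0,0,0],"twist":[0,0,0],"grip":0.4},{"translation":[0,0,0],"twist":[0,0,0],"grip":0.4}]'
python3 - <<'E'
from sp import *
go(.601,.138,.2,-24.6)
p,d,i=grab('wrist'); np.savez('w5',p=p,d=d,T=i['cam_to_world']); P=pts(d,i)
m=((P[...,2]>.012)&(P[...,2]<.03)&(cv2.cvtColor(p,cv2.COLOR_RGB2HSV)[...,0]<40)).astype(np.uint8)
n,l,st,ce=cv2.connectedComponentsWithStats(m)
for k in range(1,n):
    if st[k,4]>800:
        y,x=np.nonzero(l==k); w=np.array([ray(a,b,.02,i)[:2] for a,b in zip(x,y)]); print(st[k],w.mean(0),cv2.minAreaRect((w*1000).astype(np.float32)))
save('w5.png',p)
E
```

```text
[ 0.6285 -0.3019  0.0323]
[ 0.6084 -0.3006  0.0332]
[ 0.59   -0.2997  0.033 ]
[ 0.6099 -0.2861  0.0326]
[ 0.6067 -0.3154  0.0327]
[ 0.5543 -0.2991  0.0329]
[ 0.5207 -0.2975  0.0319]
[ 0.63965522 -0.27243626] [ 0.49294855 -0.32448744]
0.02098458369963313
head y mid -0.2984618488477465 handle y [np.float64(-0.29822679979951594), np.float64(-0.2982788674742221), np.float64(-0.2979996586197763)]
t: 15.3
tool_pos: [0.5896, 0.1114, 0.222]
orientation: [-3.067, 0.657, -0.007]
force: [-0.6, -0.9, 0.0]
opening: 0.0653
pos [0.5896 0.1114 0.222 ] hd -24.19 tilt 0.37 F [-0.6 -0.9  0. ] op 0.0653 t 15.3
 twist z 0.007 shift now [ -0.6 -28.8  22.2] after twist [ -0.7 -28.9  22. ] q6 2.09
 full twist [-0.0053 -0.0036  0.0071]
[   0    2   53   91 1116] [0.84514018 0.30957656] ((840.4837646484375, 312.141845703125), (59.22650909423828, 104.91114807128906), 47.04566192626953)
[ 400    2  112  151 4699] [ 0.60438136 -0.16291985] ((592.6533203125, -155.37527465820312), (130.12770080566406, 162.48709106445312), 78.11083221435547)
[436 105  69  78 914] [ 0.51644817 -0.14436682] ((518.886474609375, -140.52252197265625), (75.81523132324219, 87.525390625), 21.442895889282227)
[  21  124   87   57 2651] [0.72551596 0.33696928] ((724.8048706054688, 336.66259765625), (107.31413269042969, 44.484195709228516), 42.579158782958984)
[ 191  128   59   82 2353] [0.60315736 0.1533086 ] ((619.6258544921875, 161.66925048828125), (79.48785400390625, 109.16683197021484), 67.24935913085938)
```

The spoon is seated: its top is flat at z≈0.0326, origin about (0.557,-0.298), yaw 0. Next is the bracket.

```bash
python3 -m pendant '[{"translation":[0,-29,0],"twist":[-0.005,-0.004,0],"grip":0.4},{"translation":[0,0,0],"twist":[0,0,0],"grip":0.4},{"translation":[0,0,35],"twist":[0,0,0],"grip":0.4},{"translation":[0,0,40],"twist":[0,0,0],"grip":0.4},{"translation":[0,0,40],"twist":[0,0,0],"grip":0.4},{"translation":[0,0,30],"twist":[0,0,0],"grip":0.4},{"translation":[0,0,8],"twist":[0,0,0],"grip":0.4},{"translation":[0,0,0],"twist":[0,0,0],"grip":0.4},{"translation":[0,0,0],"twist":[0,0,0],"grip":0.4},{"translation":[0,0,0],"twist":[0,0,0],"grip":0.4}]'
python3 - <<'E'
from sp import *
go(.6015,.1395,.0105,-24)
z=np.load('w5.npz'); i=dict(robot.camera_info('wrist')); i['cam_to_world']=z['T']
r=blank(z['p'],i,215,200,.02); print(r[:4])
X,Y=np.mgrid[-55:55:.5,-14:66:.5]; m=((abs(Y)<14)|((X<-27)))
cx=X[m];cy=Y[m]; k=~(((cx>41)&(np.hypot(cx-41,cy)>14))|((cy>52)&(np.hypot(cx+41,cy-52)>14))); W=np.c_[cx[k],cy[k]]; e=np.linalg.eigh(np.cov(W.T))[1][:,1]; print('body PCA',np.degrees(np.arctan2(e[1],e[0])),W.mean(0))
E
```

```text
t: 16.35
tool_pos: [0.6074, 0.1238, 0.0708]
orientation: [-3.066, 0.683, -0.013]
force: [-0.2, -0.1, -0.4]
opening: 0.0654
pos [0.6074 0.1238 0.0708] hd -25.11 tilt 0.47 F [-0.2 -0.1 -0.4] op 0.0654 t 16.35
 twist z -0.019 shift now [-12.5 -11.6  60.2] after twist [-11.8 -12.   60.3] q6 2.13
 full twist [-0.0019 -0.008  -0.0194]
(np.int64(182067), array([0.5566, 0.1553]), np.float64(57.03), ((533.5211181640625, 152.9283447265625), (840.9896850585938, 556.1583251953125), 66.28346252441406))
body PCA 156.00375896629745 [-14.22708177  12.1434655 ]
```

```bash
python3 -m pendant '[{"translation":[-11,-12,0],"twist":[-0.002,-0.008,-0.036],"grip":0.4},{"translation":[0,0,0],"twist":[0,0,0],"grip":0.4},{"translation":[0,0,15],"twist":[0,0,0],"grip":0.4},{"translation":[0,0,15],"twist":[0,0,0],"grip":0.4},{"translation":[0,0,4],"twist":[0,0,0],"grip":0.4},{"translation":[0,0,0],"twist":[0,0,0],"grip":0.4},{"translation":[0,0,0],"twist":[0,0,0],"grip":0.4},{"translation":[0,0,0],"twist":[0,0,0],"grip":0.4},{"translation":[0,0,0],"twist":[0,0,0],"grip":0.4},{"translation":[0,0,0],"twist":[0,0,0],"grip":0.4}]'
python3 - <<'E'
from sp import *
go(.6028,.1401,.0105,-23)
E
```

```text
t: 17.35
tool_pos: [0.6052, 0.1412, 0.0383]
orientation: [-3.077, 0.622, -0.009]
force: [-0.2, 0.5, -0.4]
opening: 0.065
pos [0.6052 0.1412 0.0383] hd -22.85 tilt 0.35 F [-0.2  0.5 -0.4] op 0.065 t 17.35
 twist z 0.003 shift now [-1.9  2.1 27.8] after twist [-1.8  2.  27.8] q6 2.12
 full twist [-0.0031 -0.0053  0.0027]
```

```bash
python3 -m pendant '[{"translation":[-2,2,0],"twist":[-0.003,-0.005,0.002],"grip":0.4},{"translation":[0,0,10],"twist":[0,0,0],"grip":0.4},{"translation":[0,0,10],"twist":[0,0,0],"grip":0.4},{"translation":[0,0,5],"twist":[0,0,0],"grip":0.4},{"translation":[0,0,2],"twist":[0,0,0],"grip":0.4},{"translation":[0,0,0],"twist":[0,0,0],"grip":0.4},{"translation":[0,0,0],"twist":[0,0,0],"grip":0.4},{"translation":[0,0,0],"twist":[0,0,0],"grip":0.4},{"translation":[0,0,0],"twist":[0,0,0],"grip":0.4},{"translation":[0,0,0],"twist":[0,0,0],"grip":0.4}]'
python3 - <<'E'
from sp import *
go(.6028,.1401,.0105,-23)
E
```

```text
t: 18.35
tool_pos: [0.6027, 0.14, 0.0093]
orientation: [-3.079, 0.626, -0.001]
force: [0.0, -0.1, -0.6]
opening: 0.065
pos [0.6027 0.14   0.0093] hd -22.98 tilt 0.03 F [ 0.  -0.1 -0.6] op 0.065 t 18.35
 twist z 0.0 shift now [ 0.1 -0.1 -1.2] after twist [ 0.1 -0.1 -1.2] q6 2.12
 full twist [-0.0002 -0.0005  0.0003]
```

```bash
python3 -m pendant '[{"translation":[0,0,-1.8],"twist":[0,0,0],"grip":0.4},{"translation":[0,0,0],"twist":[0,0,0],"grip":-1},{"translation":[0,0,0],"twist":[0,0,0],"grip":-1},{"translation":[0,0,0],"twist":[0,0,0],"grip":-1},{"translation":[0,0,0],"twist":[0,0,0],"grip":-1},{"translation":[0,0,0],"twist":[0,0,0],"grip":-1},{"translation":[0,0,-15],"twist":[0,0,0],"grip":-1},{"translation":[0,0,-40],"twist":[0,0,0],"grip":-1},{"translation":[0,0,-40],"twist":[0,0,0],"grip":-1},{"translation":[0,0,-40],"twist":[0,0,0],"grip":-1}]' 30
python3 - <<'E'
from sp import *
go(.548,-.196,.15,0)
E
python3 -m pendant '[{"translation":[0,20,-10],"twist":[0,0,-0.08],"grip":-1},{"translation":[0,40,0],"twist":[0,0,-0.08],"grip":-1},{"translation":[0,45,0],"twist":[0,0,-0.08],"grip":-1},{"translation":[0,45,0],"twist":[0,0,-0.08],"grip":-1},{"translation":[-10,45,0],"twist":[0,0,-0.08],"grip":-1},{"translation":[-10,45,0],"twist":[0,0,0],"grip":-1},{"translation":[-10,40,0],"twist":[0,0,0],"grip":-1},{"translation":[0,20,0],"twist":[0,0,0],"grip":-1},{"translation":[0,0,0],"twist":[0,0,0],"grip":-1},{"translation":[0,0,0],"twist":[0,0,0],"grip":-1}]'
python3 - <<'E'
from sp import *
go(.548,-.196,.15,0)
E
```

```text
t: 19.35
tool_pos: [0.5969, 0.1392, 0.1446]
orientation: [3.074, -0.625, -0.021]
force: [1.1, 0.0, -1.3]
opening: 0.0275
pos [0.5969 0.1392 0.1446] hd -22.98 tilt 0.82 F [ 1.1  0.  -1.3] op 0.0275 t 19.35
 twist z -0.401 shift now [ 85.8 327.7  -3.9] after twist [-48.9 335.2  -5.4] q6 2.12
 full twist [ 0.005   0.0135 -0.4011]
t: 20.35
tool_pos: [0.5319, -0.1642, 0.179]
orientation: [3.138, 0.03, 0.022]
force: [-0.6, -0.1, 0.2]
opening: 0.0275
pos [ 0.5319 -0.1642  0.179 ] hd 1.08 tilt 0.83 F [-0.6 -0.1  0.2] op 0.0275 t 20.35
 twist z 0.019 shift now [15.1 32.  29.4] after twist [16.1 31.8 29. ] q6 1.16
 full twist [ 0.0036 -0.0141  0.0189]
```

Holding at 27.5 mm opening. Next I'll fine-position over the nest and measure the bracket in the hand.

```bash
python3 -m pendant '[{"translation":[15,32,0],"twist":[0.003,-0.013,0.018],"grip":-1},{"translation":[0,0,0],"twist":[0,0,0],"grip":-1},{"translation":[0,0,20],"twist":[0,0,0],"grip":-1},{"translation":[0,0,20],"twist":[0,0,0],"grip":-1},{"translation":[0,0,20],"twist":[0,0,0],"grip":-1},{"translation":[0,0,20],"twist":[0,0,0],"grip":-1},{"translation":[0,0,10],"twist":[0,0,0],"grip":-1},{"translation":[0,0,0],"twist":[0,0,0],"grip":-1},{"translation":[0,0,0],"twist":[0,0,0],"grip":-1},{"translation":[0,0,0],"twist":[0,0,0],"grip":-1}]'
python3 - <<'E'
from h import *
go(.548,-.196,.0235,0)
p,d,i=grab('wrist'); np.savez('w6',p=p,d=d,T=i['cam_to_world']); P=pts(d,i); h=cv2.cvtColor(p,cv2.COLOR_RGB2HSV)
zt=robot.read_state()['tool_pos'][2]; m=(abs(P[...,2]-zt-.009)<.008)&(np.arange(384)[:,None]<218)&(h[...,1]>70)
y,x=np.nonzero(m); print(np.median(P[m][:,2]),m.sum()); W=np.array([ray(a,b,zt+.009,i)[:2] for a,b in zip(x,y)]); W=W[(W[:,0]>.5)&(abs(W[:,1]+.19)<.1)]
print('max x',W[:,0].max(),'leg edges',[(round(q,3),W[abs(W[:,0]-q)<.002,1].min().round(4),W[abs(W[:,0]-q)<.002,1].max().round(4)) for q in(.57,.575,.58,.585,.59)],'ymax',W[:,1].max())
save('w6.png',p)
E
```

```text
t: 21.35
tool_pos: [0.5514, -0.1843, 0.091]
orientation: [-3.14, -0.02, -0.006]
force: [-0.1, -0.1, -0.2]
opening: 0.0278
pos [ 0.5514 -0.1843  0.091 ] hd 0.73 tilt 0.24 F [-0.1 -0.1 -0.2] op 0.0278 t 21.35
 twist z 0.013 shift now [-3.8 11.7 67.4] after twist [-3.4 11.7 67.5] q6 1.14
 full twist [-0.0018 -0.0037  0.0127]
0.09846607080806649 3641
max x 0.6140219612840738 leg edges [(0.57, np.float64(-0.1962), np.float64(-0.1696)), (0.575, np.float64(-0.196), np.float64(-0.1696)), (0.58, np.float64(-0.1959), np.float64(-0.1697)), (0.585, np.float64(-0.1957), np.float64(-0.1697)), (0.59, np.float64(-0.1961), np.float64(-0.1697))] ymax -0.1692291897887795
```

View pics/w6.png

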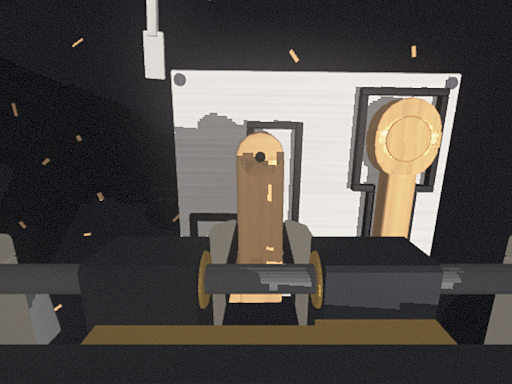

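```bash
python3 -m pendant '[{"translation":[-3,13,0],"twist":[-0.001,-0.003,0.008],"grip":-1},{"translation":[0,0,0],"twist":[0,0,0],"grip":-1},{"translation":[0,0,10],"twist":[0,0,0],"grip":-1},{"translation":[0,0,12],"twist":[0,0,0],"grip":-1},{"translation":[0,0,12],"twist":[0,0,0],"grip":-1},{"translation":[0,0,5],"twist":[0,0,0],"grip":-1},{"translation":[0,0,0],"twist":[0,0,0],"grip":-1},{"translation":[0,0,0],"twist":[0,0,0],"grip":-1},{"translation":[0,0,0],"twist":[0,0,0],"grip":-1},{"translation":[0,0,0],"twist":[0,0,0],"grip":-1}]'
python3 - <<'E'
from h import *
z=np.load('w6.npz'); i=dict(robot.camera_info('wrist')); i['cam_to_world']=z['T']; print([ray(u,v,.02,i)[:2].round(4) for u,v in((246.5,122),(302.5,122),(357,89),(449.5,88))])
go(.5484,-.1975,.0245,0.1)
p,d,i=grab('wrist'); np.savez('w7',p=p,d=d,T=i['cam_to_world']); P=pts(d,i); h=cv2.cvtColor(p,cv2.COLOR_RGB2HSV)
zt=robot.read_state()['tool_pos'][2]; m=(abs(P[...,2]-zt-.008)<.006)&(np.arange(384)[:,None]<218)&(h[...,1]>70)
y,x=np.nonzero(m); print(zt,np.median(P[m][:,2])); W=np.array([ray(a,b,zt+.0075,i)[:2] for a,b in zip(x,y)]); W=W[(W[:,0]>.5)&(abs(W[:,1]+.19)<.06)]
q=np.arange(.565,.595,.002); E=np.array([(W[abs(W[:,0]-a)<.002,1].min(),W[abs(W[:,0]-a)<.002,1].max()) for a in q]); print('max x',W[:,0].max(),'mid',E.mean(), 'yaw',np.degrees(np.polyfit(q,E.mean(1),1)[0]))
save('w7.png',cv2.resize(p[60:300,130:400],(675,600)))
E
```

```text
t: 22.4
tool_pos: [0.5491, -0.1995, 0.0499]
orientation: [3.141, 0.005, 0.004]
force: [0.0, 0.1, -1.0]
opening: 0.0274
[array([ 0.62  , -0.1711]), array([ 0.6206, -0.2174]), array([ 0.6468, -0.2599]), array([ 0.6485, -0.3339])]
pos [ 0.5491 -0.1995  0.0499] hd 0.17 tilt 0.14 F [ 0.   0.1 -1. ] op 0.0274 t 22.4
 twist z 0.001 shift now [-0.7 -2.  25.4] after twist [-0.7 -2.  25.4] q6 1.13
 full twist [ 0.0002 -0.0025  0.0011]
0.05000159543694371 0.05733125168483169
max x 0.6117009826055609 mid -0.19832004330407987 yaw 0.08648477429780607
```

View pics/w7.png

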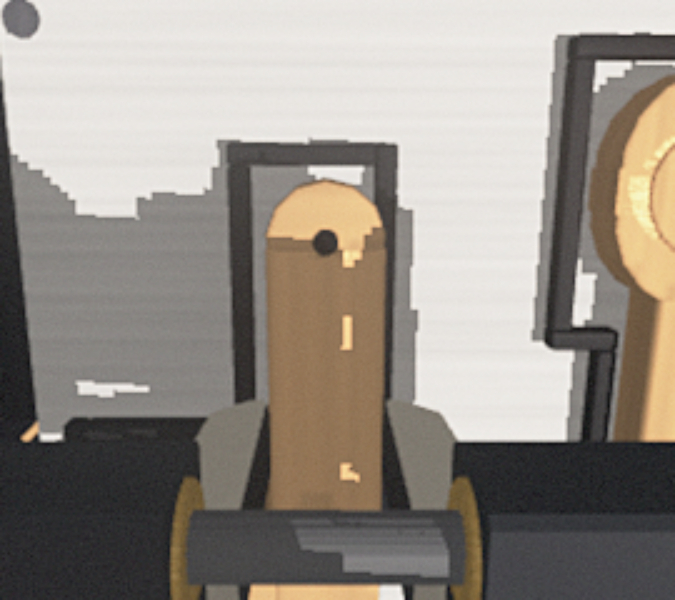

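In this crop the leg's centre is at column 326 and the fence's centre is at about 312, so the bracket is roughly 4 mm too far to -y. I'll shift it and re-check.

```bash
python3 -m pendant '[{"translation":[-0.9,-3.8,0],"twist":[0,-0.002,0],"grip":-1},{"translation":[0,0,0],"twist":[0,0,0],"grip":-1},{"translation":[0,0,4],"twist":[0,0,0],"grip":-1},{"translation":[0,0,4],"twist":[0,0,0],"grip":-1},{"translation":[0,0,2],"twist":[0,0,0],"grip":-1},{"translation":[0,0,0],"twist":[0,0,0],"grip":-1},{"translation":[0,0,0],"twist":[0,0,0],"grip":-1},{"translation":[0,0,0],"twist":[0,0,0],"grip":-1},{"translation":[0,0,0],"twist":[0,0,0],"grip":-1},{"translation":[0,0,0],"twist":[0,0,0],"grip":-1}]'
cat > b.py <<'E'
from h import *
go(.5482,-.1957,.0245,0.1)
p,d,i=grab('wrist'); np.savez('w8',p=p,d=d,T=i['cam_to_world']); P=pts(d,i); h=cv2.cvtColor(p,cv2.COLOR_RGB2HSV)
zt=robot.read_state()['tool_pos'][2]; m=(abs(P[...,2]-zt-.008)<.006)&(np.arange(384)[:,None]<218)&(h[...,1]>70)
y,x=np.nonzero(m); W=np.array([ray(a,b,zt+.0075,i)[:2] for a,b in zip(x,y)]); W=W[(W[:,0]>.5)&(abs(W[:,1]+.19)<.06)]
q=np.arange(.565,.595,.002); E=np.array([(W[abs(W[:,0]-a)<.002,1].min(),W[abs(W[:,0]-a)<.002,1].max()) for a in q]); print('max x',W[:,0].max(),'mid',E.mean(), 'yaw',np.degrees(np.polyfit(q,E.mean(1),1)[0]))
# fence: dark pixels around the long leg, by column runs
k=(h[...,2]<75)&(np.arange(384)[:,None]<205); 
for v in range(112,150,4):
    us=np.nonzero(k[v,200:310])[0]+200
    if len(us): print(v,us.min(),us.max(),[ray(u,v,.02,i)[:2].round(4).tolist() for u in(us.min()-.5,us.max()+.5)])
E
python3 b.py
```

```text
t: 23.45
tool_pos: [0.5489, -0.1956, 0.0401]
orientation: [3.141, 0.005, 0.003]
force: [-0.1, 0.2, 0.1]
opening: 0.0275
pos [ 0.5489 -0.1956  0.0401] hd 0.17 tilt 0.13 F [-0.1  0.2  0.1] op 0.0275 t 23.45
 twist z 0.001 shift now [-0.7  0.  15.6] after twist [-0.7  0.1 15.6] q6 1.14
 full twist [ 0.0009 -0.002   0.0012]
max x 0.6114721830052714 mid -0.19448063599585408 yaw -0.4049210842870437
120 225 225 [[0.6183, -0.1715], [0.6183, -0.1721]]
124 238 295 [[0.6158, -0.1798], [0.6159, -0.2175]]
128 232 295 [[0.6132, -0.1759], [0.6134, -0.2176]]
132 225 287 [[0.6107, -0.1713], [0.6108, -0.2125]]
136 226 287 [[0.6081, -0.1718], [0.6082, -0.2126]]
140 226 294 [[0.6055, -0.1718], [0.6057, -0.2172]]
144 226 294 [[0.6029, -0.1717], [0.6031, -0.2173]]
148 226 294 [[0.6003, -0.1716], [0.6005, -0.2174]]
```

Centred in y at -0.1945, matching the fence. Lowering.

```bash
python3 -m pendant '[{"translation":[-0.8,0,0],"twist":[0.001,-0.002,0],"grip":-1},{"translation":[0,0,4],"twist":[0,0,0],"grip":-1},{"translation":[0,0,4],"twist":[0,0,0],"grip":-1},{"translation":[0,0,3],"twist":[0,0,0],"grip":-1},{"translation":[0,0,2],"twist":[0,0,0],"grip":-1},{"translation":[0,0,0],"twist":[0,0,0],"grip":-1},{"translation":[0,0,0],"twist":[0,0,0],"grip":-1},{"translation":[0,0,0],"twist":[0,0,0],"grip":-1},{"translation":[0,0,0],"twist":[0,0,0],"grip":-1},{"translation":[0,0,0],"twist":[0,0,0],"grip":-1}]'
python3 -c "
from h import *
go(.5482,-.1957,.0245,0.1)"
```

```text
t: 24.5
tool_pos: [0.5479, -0.1957, 0.0258]
orientation: [-3.141, -0.005, 0.0]
force: [-0.0, 0.3, -0.0]
opening: 0.0276
pos [ 0.5479 -0.1957  0.0258] hd 0.17 tilt 0.02 F [-0.   0.3 -0. ] op 0.0276 t 24.5
 twist z 0.001 shift now [0.3 0.  1.3] after twist [0.3 0.  1.3] q6 1.14
 full twist [-0.0002  0.0003  0.0012]
```

```bash
python3 -m pendant '[{"translation":[0,0,1],"twist":[0,0,0],"grip":-1},{"translation":[0,0,0],"twist":[0,0,0],"grip":-1},{"translation":[0,0,0.6],"twist":[0,0,0],"grip":-1},{"translation":[0,0,0],"twist":[0,0,0],"grip":-1},{"translation":[0,0,0.4],"twist":[0,0,0],"grip":-1},{"translation":[0,0,0],"twist":[0,0,0],"grip":-1},{"translation":[0,0,0],"twist":[0,0,0],"grip":-1},{"translation":[0,0,0],"twist":[0,0,0],"grip":-1},{"translation":[0,0,0],"twist":[0,0,0],"grip":-1},{"translation":[0,0,0],"twist":[0,0,0],"grip":-1}]'
python3 -c "
from h import *
go(.5482,-.1957,.0245,0.1)"
```

```text
t: 25.5
tool_pos: [0.5485, -0.1959, 0.0249]
orientation: [3.141, 0.005, 0.001]
force: [-0.2, 0.4, 1.0]
opening: 0.0277
pos [ 0.5485 -0.1959  0.0249] hd 0.17 tilt 0.05 F [-0.2  0.4  1. ] op 0.0277 t 25.5
 twist z 0.001 shift now [-0.3 -0.2  0.4] after twist [-0.3 -0.2  0.4] q6 1.14
 full twist [ 0.0003 -0.0009  0.0013]
```

```bash
python3 -m pendant '[{"translation":[0,0,1],"twist":[0,0,0],"grip":-1},{"translation":[0,0,0],"twist":[0,0,0],"grip":-1},{"translation":[0,0,0.7],"twist":[0,0,0],"grip":-1},{"translation":[0,0,0],"twist":[0,0,0],"grip":-1},{"translation":[0,0,0],"twist":[0,0,0],"grip":-1},{"translation":[0,0,0],"twist":[0,0,0],"grip":-1},{"translation":[0,0,0],"twist":[0,0,0],"grip":-1},{"translation":[0,0,0],"twist":[0,0,0],"grip":-1},{"translation":[0,0,0],"twist":[0,0,0],"grip":-1},{"translation":[0,0,0],"twist":[0,0,0],"grip":-1}]'
python3 -c "
from h import *
go(.5482,-.1957,.0245,0.1)"
```

```text
t: 26.5
tool_pos: [0.5488, -0.196, 0.0248]
orientation: [3.141, 0.005, 0.002]
force: [-1.4, 1.2, 3.2]
opening: 0.0276
pos [ 0.5488 -0.196   0.0248] hd 0.18 tilt 0.07 F [-1.4  1.2  3.2] op 0.0276 t 26.5
 twist z 0.001 shift now [-0.6 -0.3  0.3] after twist [-0.6 -0.3  0.3] q6 1.14
 full twist [ 0.0005 -0.0012  0.0014]
```

Contact at 3.2 N. Release, rise, and look.

```bash
python3 -m pendant '[{"translation":[0,0,0],"twist":[0,0,0],"grip":-0.15},{"translation":[0,0,0],"twist":[0,0,0],"grip":-0.15},{"translation":[0,0,0],"twist":[0,0,0],"grip":-0.15},{"translation":[0,0,0],"twist":[0,0,0],"grip":-0.15},{"translation":[0,0,-10],"twist":[0,0,0],"grip":-0.15},{"translation":[0,0,-40],"twist":[0,0,0],"grip":-0.15},{"translation":[0,0,-50],"twist":[0,0,0],"grip":-0.15},{"translation":[0,0,-50],"twist":[0,0,0],"grip":0},{"translation":[0,0,-40],"twist":[0,0,0],"grip":0},{"translation":[-40,-10,-10],"twist":[0,0,0],"grip":0}]'
python3 - <<'E'
from h import *
go(.435,.073,.2,188)
p,d,i=grab('wrist'); np.savez('w9',p=p,d=d,T=i['cam_to_world']); P=pts(d,i); save('w9.png',p)
m=(abs(P[...,2]-.033)<.006)&(np.arange(384)[:,None]<225); n,l,st,ce=cv2.connectedComponentsWithStats(m.astype(np.uint8))
for k in range(1,n):
    if st[k,4]>400:
        y,x=np.nonzero(l==k); w=np.array([ray(a,b,.032,i)[:2] for a,b in zip(x,y)]); print(st[k],P[l==k].mean(0).round(4),P[l==k][:,2].std().round(4),w.min(0).round(4),w.max(0).round(4))
E
```

```text
t: 27.5
tool_pos: [0.5076, -0.1854, 0.2304]
orientation: [-3.139, -0.005, 0.008]
force: [-0.6, 0.3, 0.4]
opening: 0.0465
pos [ 0.5076 -0.1854  0.2304] hd 0.19 tilt 0.33 F [-0.6  0.3  0.4] op 0.0465 t 27.5
 twist z 3.005 shift now [ -71.5 -258.6   31.5] after twist [ 35.9 266.   30.4] q6 1.12
 full twist [0.0076 0.0044 3.0053]
[ 332   68   44  132 3362] [ 0.573  -0.2982  0.0321] 0.001 [ 0.4749 -0.3252] [ 0.6394 -0.2722]
[ 219   93   61   87 2594] [ 0.5445 -0.1827  0.0322] 0.0009 [ 0.5019 -0.208 ] [ 0.6105 -0.1294]
```

View pics/w9.png

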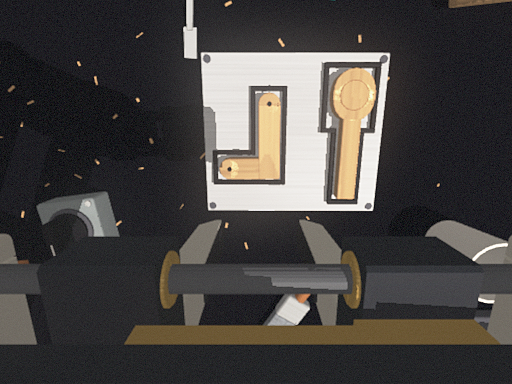

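Both blanks lie flat in their compartments, spoon at (352,135) and bracket at (255,135), tops at z=0.032. Next I'll get the knob bar angle from the saved top-view depth and from the wrist as I approach.

```bash
python3 -m pendant '[{"translation":[-10,-45,0],"twist":[0,0,0],"grip":0.2},{"translation":[-15,-45,0],"twist":[0,0,0],"grip":0.2},{"translation":[-15,-45,0],"twist":[0,0,0],"grip":0.2},{"translation":[-15,-45,0],"twist":[0,0,0],"grip":0.2},{"translation":[-15,-45,0],"twist":[0,0,0],"grip":0.2},{"translation":[-15,-30,0],"twist":[0,0,0],"grip":0.2},{"translation":[-10,0,0],"twist":[0,0,0],"grip":0.2},{"translation":[-10,0,0],"twist":[0,0,0],"grip":0.2},{"translation":[0,0,0],"twist":[0,0,0],"grip":0.2},{"translation":[0,0,0],"twist":[0,0,0],"grip":0.2}]'
python3 - <<'E'
from h import *
go(.435,.073,.2,188)
z=np.load('top.npz'); it=robot.camera_info('top'); p,d,i=grab('wrist'); np.savez('w10',p=p,d=d,T=i['cam_to_world']); save('w10.png',p)
for n,dd,ii in(('top',z['d'],it),('wrist',d,i)):
    P=pts(dd,ii); m=(P[...,2]>.07)&(P[...,2]<.09)&(np.hypot(P[...,0]-.435,P[...,1]-.073)<.04)
    if m.sum()<8: print(n,'none'); continue
    y,x=np.nonzero(m); w=np.array([ray(a,b,.081,ii)[:2] for a,b in zip(x,y)])
    print(n,m.sum(),np.median(P[m][:,2]),w.mean(0),cv2.minAreaRect((w*1000).astype(np.float32)))
P=pts(d,i); m=(abs(P[...,2]-.04)<.004)&(np.hypot(P[...,0]-.435,P[...,1]-.073)<.065); y,x=np.nonzero(m); w=np.array([ray(a,b,.04,i)[:2] for a,b in zip(x,y)]); print('box',cv2.minAreaRect((w*1000).astype(np.float32)))
E
```

```text
t: 28.55
tool_pos: [0.3891, 0.0806, 0.2379]
orientation: [-3.138, -0.003, -0.001]
force: [0.2, 0.5, -0.1]
opening: 0.0559
pos [0.3891 0.0806 0.2379] hd 0.11 tilt 0.21 F [ 0.2  0.5 -0.1] op 0.0559 t 28.55
 twist z 3.004 shift now [45.9  7.8 37.9] after twist [-44.4 -13.9  37.9] q6 1.64
 full twist [-1.300e-03  5.300e-03  3.004e+00]
top 76 0.079462581399529 [0.43463042 0.07257343] ((435.1839599609375, 72.14071655273438), (42.918209075927734, 14.29288387298584), 1.720781922340393)
wrist 458 0.08099493642162467 [0.4333205  0.07480983] ((433.00482177734375, 74.79936981201172), (43.562625885009766, 13.815898895263672), 7.989318370819092)
box ((433.0360107421875, 74.88047790527344), (79.14971160888672, 79.1163330078125), 7.790896415710449)
```

View pics/w10.png

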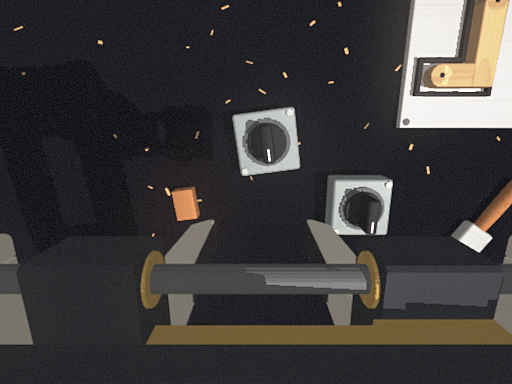

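The wrist view shows box 1 at (267,142) and its bar grip heading 8°. The twist would bring joint 6 to about its limit from this side, so I'll turn the tool half a turn first.

```bash
R='{}'; python3 -m pendant '[{"translation":[0,0,0],"twist":[0,0,-0.15],"grip":0.2},{"translation":[0,0,0],"twist":[0,0,-0.15],"grip":0.2},{"translation":[0,0,0],"twist":[0,0,-0.15],"grip":0.2},{"translation":[0,0,0],"twist":[0,0,-0.15],"grip":0.2},{"translation":[0,0,0],"twist":[0,0,-0.15],"grip":0.2},{"translation":[0,0,0],"twist":[0,0,-0.15],"grip":0.2},{"translation":[0,0,0],"twist":[0,0,-0.15],"grip":0.2},{"translation":[0,0,0],"twist":[0,0,-0.15],"grip":0.2},{"translation":[0,0,0],"twist":[0,0,-0.15],"grip":0.2},{"translation":[0,0,0],"twist":[0,0,-0.15],"grip":0.2}]'
python3 -m pendant '[{"translation":[0,0,0],"twist":[0,0,-0.15],"grip":0.2},{"translation":[0,0,0],"twist":[0,0,-0.15],"grip":0.2},{"translation":[0,0,0],"twist":[0,0,-0.15],"grip":0.2},{"translation":[0,0,0],"twist":[0,0,-0.15],"grip":0.2},{"translation":[0,0,0],"twist":[0,0,-0.15],"grip":0.2},{"translation":[0,0,0],"twist":[0,0,-0.15],"grip":0.2},{"translation":[0,0,0],"twist":[0,0,-0.15],"grip":0.2},{"translation":[0,0,0],"twist":[0,0,-0.15],"grip":0.2},{"translation":[0,0,0],"twist":[0,0,-0.15],"grip":0.2},{"translation":[0,0,0],"twist":[0,0,-0.1],"grip":0.2}]'
python3 -c "
from h import *
go(.4335,.0738,.2,188)"
```

```text
t: 29.6
tool_pos: [0.3937, 0.076, 0.2378]
orientation: [-2.29, -2.147, -0.002]
force: [-0.9, 0.3, -0.8]
opening: 0.0561
t: 30.6
tool_pos: [0.3984, 0.0709, 0.2372]
orientation: [-0.282, -3.125, -0.002]
force: [0.7, -1.2, -0.0]
opening: 0.0559
pos [0.3984 0.0709 0.2372] hd 169.67 tilt 0.26 F [ 0.7 -1.2 -0. ] op 0.0559 t 30.6
 twist z -0.32 shift now [-34.2   9.1  37. ] after twist [-35.2  -2.1  37.2] q6 -1.34
 full twist [ 0.0019 -0.0041 -0.3198]
```

```bash
python3 -m pendant '[{"translation":[0,0,0],"twist":[0.001,0,-0.15],"grip":0.2},{"translation":[0,0,0],"twist":[0,-0.004,-0.14],"grip":0.2},{"translation":[0,0,0],"twist":[0,0,0],"grip":0.2},{"translation":[-18,-1,0],"twist":[0,0,0],"grip":0.2},{"translation":[-14,-1,0],"twist":[0,0,0],"grip":0.2},{"translation":[0,0,30],"twist":[0,0,0],"grip":0.2},{"translation":[0,0,40],"twist":[0,0,0],"grip":0.2},{"translation":[0,0,20],"twist":[0,0,0],"grip":0.2},{"translation":[0,0,0],"twist":[0,0,0],"grip":0.2},{"translation":[0,0,0],"twist":[0,0,0],"grip":0.2}]'
python3 - <<'E'
from h import *
go(.4335,.0738,.055,188)
p,d,i=grab('wrist'); P=pts(d,i)
m=(P[...,2]>.07)&(P[...,2]<.09)&(np.hypot(P[...,0]-.435,P[...,1]-.073)<.04); print(m.sum())
if m.sum()>8:
    y,x=np.nonzero(m); w=np.array([ray(a,b,.081,i)[:2] for a,b in zip(x,y)]); print(cv2.minAreaRect((w*1000).astype(np.float32)),y.max())
E
```

```text
t: 31.6
tool_pos: [0.4363, 0.0689, 0.1457]
orientation: [-0.125, 3.138, 0.001]
force: [0.3, -0.5, -0.1]
opening: 0.0554
pos [0.4363 0.0689 0.1457] hd -175.44 tilt 0.08 F [ 0.3 -0.5 -0.1] op 0.0554 t 31.6
 twist z -0.06 shift now [ 2.5  5.1 90.7] after twist [ 2.1  5.3 90.7] q6 -1.61
 full twist [ 0.0006  0.0013 -0.0601]
789
((431.9490051269531, 73.50619506835938), (45.07847213745117, 13.803346633911133), 7.727102756500244) 225
```

```bash
python3 -m pendant '[{"translation":[0,0,0],"twist":[0,0.001,-0.06],"grip":0},{"translation":[0,0,0],"twist":[0,0,0],"grip":0},{"translation":[2,5,0],"twist":[0,0,0],"grip":0},{"translation":[0,0,20],"twist":[0,0,0],"grip":0},{"translation":[0,0,20],"twist":[0,0,0],"grip":0},{"translation":[0,0,10],"twist":[0,0,0],"grip":0},{"translation":[0,0,0],"twist":[0,0,0],"grip":0},{"translation":[0,0,0],"twist":[0,0,0],"grip":0},{"translation":[0,0,0],"twist":[0,0,0],"grip":0},{"translation":[0,0,0],"twist":[0,0,0],"grip":0}]'
python3 - <<'E'
from h import *
go(.433,.0737,.053,188)
E
```

```text
t: 32.65
tool_pos: [0.4407, 0.0753, 0.1058]
orientation: [-0.2, 3.118, 0.001]
force: [0.3, 0.2, -0.1]
opening: 0.0468
pos [0.4407 0.0753 0.1058] hd -172.65 tilt 0.98 F [ 0.3  0.2 -0.1] op 0.0468 t 32.65
 twist z -0.011 shift now [ 8.7 -0.6 52.7] after twist [ 7.8 -0.5 52.8] q6 -1.65
 full twist [-0.0003  0.017  -0.0113]
```

```bash
python3 -m pendant '[{"translation":[8,-0.5,0],"twist":[0,0.017,-0.01],"grip":0},{"translation":[0,0,0],"twist":[0,0,0],"grip":0},{"translation":[0,0,12],"twist":[0,0,0],"grip":0},{"translation":[0,0,12],"twist":[0,0,0],"grip":0},{"translation":[0,0,12],"twist":[0,0,0],"grip":0},{"translation":[0,0,6],"twist":[0,0,0],"grip":0},{"translation":[0,0,0],"twist":[0,0,0],"grip":0},{"translation":[0,0,0],"twist":[0,0,0],"grip":0},{"translation":[0,0,0],"twist":[0,0,0],"grip":0},{"translation":[0,0,0],"twist":[0,0,0],"grip":0}]'
python3 - <<'E'
from h import *
go(.433,.0737,.053,188)
E
```

```text
t: 33.65
tool_pos: [0.4318, 0.0735, 0.06]
orientation: [0.218, -3.132, 0.001]
force: [-0.5, 0.2, -1.0]
opening: 0.0463
pos [0.4318 0.0735 0.06  ] hd -172.05 tilt 0.11 F [-0.5  0.2 -1. ] op 0.0463 t 33.65
 twist z -0.001 shift now [-1.2  0.1  7. ] after twist [-1.2  0.1  7. ] q6 -1.66
 full twist [-0.0003 -0.0019 -0.0009]
```

```bash
python3 -m pendant '[{"translation":[-1.2,0,5],"twist":[0,-0.002,0],"grip":0},{"translation":[0,0,1],"twist":[0,0,0],"grip":0},{"translation":[0,0,0],"twist":[0,0,0],"grip":-1},{"translation":[0,0,0],"twist":[0,0,0],"grip":-1},{"translation":[0,0,0],"twist":[0,0,0],"grip":-1},{"translation":[0,0,0],"twist":[0,0,0],"grip":-1},{"translation":[0,0,0],"twist":[0,0,0],"grip":-1},{"translation":[0,0,0],"twist":[0,0,0],"grip":-1},{"translation":[0,0,0],"twist":[0,0,0],"grip":-1},{"translation":[0,0,0],"twist":[0,0,0],"grip":-1}]' 40
python3 - <<'E'
from h import *
go(.433,.0737,.053,188); print(robot.read_state()['wrist_torque'])
E
```

```text
t: 34.65
tool_pos: [0.4343, 0.0731, 0.0547]
orientation: [-0.217, 3.131, -0.002]
force: [0.9, -0.4, 0.1]
opening: 0.0139
pos [0.4343 0.0731 0.0547] hd -172.07 tilt 0.18 F [ 0.9 -0.4  0.1] op 0.0139 t 34.65
 twist z -0.001 shift now [1.2 0.7 1.7] after twist [1.2 0.7 1.7] q6 -1.66
 full twist [-0.0015  0.0027 -0.0012]
[ 0.02082697 -0.13945712 -0.04748147]
```

```bash
python3 -m pendant '[{"translation":[0,0,0],"twist":[0,0,0.08],"grip":-1},{"translation":[0,0,0],"twist":[0,0,0.1],"grip":-1},{"translation":[0,0,0],"twist":[0,0,0.1],"grip":-1},{"translation":[0,0,0],"twist":[0,0,0.1],"grip":-1},{"translation":[0,0,0],"twist":[0,0,0.1],"grip":-1},{"translation":[0,0,0],"twist":[0,0,0.1],"grip":-1},{"translation":[0,0,0],"twist":[0,0,0.1],"grip":-1},{"translation":[0,0,0],"twist":[0,0,0.08],"grip":-1},{"translation":[0,0,0],"twist":[0,0,0],"grip":-1},{"translation":[0,0,0],"twist":[0,0,0],"grip":-1}]'
python3 - <<'E'
from h import *
go(.4335,.0735,.053,188-60.2); print(robot.read_state()['wrist_torque'])
E
```

```text
t: 35.65
tool_pos: [0.4342, 0.0727, 0.0547]
orientation: [0.998, 2.975, -0.002]
force: [0.8, -1.2, -0.7]
opening: 0.0132
pos [0.4342 0.0727 0.0547] hd 142.93 tilt 0.22 F [ 0.8 -1.2 -0.7] op 0.0132 t 35.65
 twist z 0.264 shift now [1.1 0.2 1.7] after twist [ 1.1 -0.1  1.7] q6 -0.87
 full twist [1.000e-04 3.800e-03 2.641e-01]
[-0.11158151 -0.17729934  0.16484024]
```

```bash
python3 -m pendant '[{"translation":[0,0,0],"twist":[0,0,0.09],"grip":-1},{"translation":[0,0,0],"twist":[0,0,0.08],"grip":-1},{"translation":[0,0,0],"twist":[0,0,0.06],"grip":-1},{"translation":[0,0,0],"twist":[0,0,0.05],"grip":-1},{"translation":[0,0,0],"twist":[0,0,0.03],"grip":-1},{"translation":[0,0,0],"twist":[0,0,0.03],"grip":-1},{"translation":[0,0,0],"twist":[0,0,0.02],"grip":-1},{"translation":[0,0,0],"twist":[0,0,0.02],"grip":-1},{"translation":[0,0,0],"twist":[0,0,0.02],"grip":-1},{"translation":[0,0,0],"twist":[0,0,0.02],"grip":-1}]'
python3 - <<'E'
from h import *
go(.4335,.0735,.053,188-60.2); print(robot.read_state()['wrist_torque'])
E
```

```text
t: 36.65
tool_pos: [0.4342, 0.0725, 0.0548]
orientation: [1.594, 2.702, -0.003]
force: [0.6, -2.0, -0.7]
opening: 0.0149
pos [0.4342 0.0725 0.0548] hd 118.91 tilt 0.29 F [ 0.6 -2.  -0.7] op 0.0149 t 36.65
 twist z -0.155 shift now [ 1.2 -0.1  1.7] after twist [1.2 0.1 1.8] q6 -0.45
 full twist [ 1.000e-04  5.100e-03 -1.551e-01]
[-0.30185977 -0.17507359  1.0710471 ]
```

At the stop: the tool has turned 69° and wrist torque has risen to 1.07 N·m. Hold, then release.

```bash
python3 -m pendant '[{"translation":[0,0,0],"twist":[0,0,0],"grip":-1},{"translation":[0,0,0],"twist":[0,0,0],"grip":-1},{"translation":[0,0,0],"twist":[0,0,0],"grip":-1},{"translation":[0,0,0],"twist":[0,0,0],"grip":-1},{"translation":[0,0,0],"twist":[0,0,0],"grip":-1},{"translation":[0,0,0],"twist":[0,0,0],"grip":-1},{"translation":[0,0,0],"twist":[0,0,0],"grip":-1},{"translation":[0,0,0],"twist":[0,0,0],"grip":-1},{"translation":[0,0,0],"twist":[0,0,0],"grip":-1},{"translation":[0,0,0],"twist":[0,0,0],"grip":-1}]'
python3 - <<'E'
from h import *
go(.4335,.0735,.053,188-60.2); print(robot.read_state()['wrist_torque'])
E
python3 -m pendant '[{"translation":[0,0,0],"twist":[0,0,0],"grip":1},{"translation":[0,0,0],"twist":[0,0,0],"grip":1},{"translation":[0,0,0],"twist":[0,0,0],"grip":1},{"translation":[0,0,0],"twist":[0,0,0],"grip":1},{"translation":[0,0,0],"twist":[0,0,0],"grip":1},{"translation":[0,0,0],"twist":[0,0,0],"grip":1},{"translation":[0,0,-10],"twist":[0,0,0],"grip":1},{"translation":[0,0,-40],"twist":[0,0,0],"grip":1},{"translation":[0,0,-45],"twist":[0,0,0],"grip":1},{"translation":[0,0,-40],"twist":[0,0,0],"grip":1}]'
python3 - <<'E'
from h import *
go(.4335,.0735,.053,188-60.2)
p,d,i=grab('wrist'); P=pts(d,i)
m=(P[...,2]>.07)&(P[...,2]<.09)&(np.hypot(P[...,0]-.435,P[...,1]-.073)<.04); print(m.sum())
if m.sum()>8:
    y,x=np.nonzero(m); w=np.array([ray(a,b,.081,i)[:2] for a,b in zip(x,y)]); print(cv2.minAreaRect((w*1000).astype(np.float32)))
p,d,i=grab('top'); np.savez('top2',p=p,d=d); save('top2.png',cv2.resize(p,(800,600)))
E
```

```text
t: 37.65
tool_pos: [0.4342, 0.0725, 0.0547]
orientation: [1.594, 2.702, -0.003]
force: [-0.2, -1.6, -0.4]
opening: 0.015
pos [0.4342 0.0725 0.0547] hd 118.93 tilt 0.29 F [-0.2 -1.6 -0.4] op 0.015 t 37.65
 twist z -0.155 shift now [ 1.2 -0.1  1.7] after twist [1.2 0.1 1.7] q6 -0.45
 full twist [ 1.000e-04  5.100e-03 -1.549e-01]
[-0.18482864 -0.24845571  0.98522619]
t: 38.65
tool_pos: [0.4284, 0.073, 0.1887]
orientation: [-1.598, -2.695, 0.013]
force: [1.1, -0.5, 0.1]
opening: 0.09
pos [0.4284 0.073  0.1887] hd 118.68 tilt 0.67 F [ 1.1 -0.5  0.1] op 0.09 t 38.65
 twist z -0.159 shift now [ -2.4   6.2 135.6] after twist [ -2.7   4.3 135.7] q6 -0.45
 full twist [-0.0111 -0.0037 -0.1592]
622
((432.3999938964844, 74.98251342773438), (43.53456497192383, 15.482437133789062), 7.598606109619141)
```

View pics/top2.png

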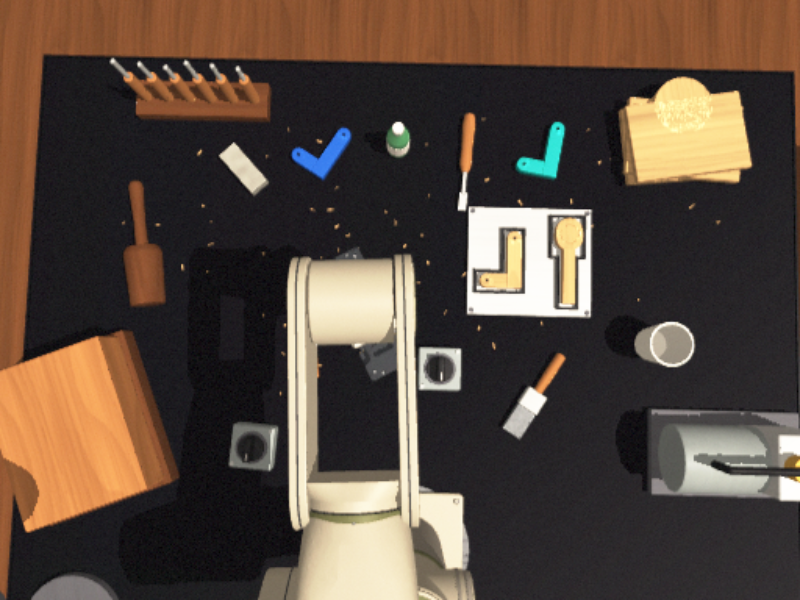

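The knob is back at rest, with its bar at 7.6° against 8.0° before the twist. Both blanks are in their compartments, at (500,262) and (567,262) in the top view. The bystanders are where they started and the gripper is clear, so I'm handing in.

```bash
python3 -c "
from plant import robot
print(robot.close_job())"
```

```text
the job is handed in; nothing more can be done
None
```

I placed both blanks in the vacuum tray, then twisted the pump knob to its stop, held it for about 1 s and let go. I handed in at about 39 s on the robot's clock, well under the 72 s limit.

- **Blanks:** I lowered the spoon and the tan bracket into their own compartments until light contact (about 2–3 N) before releasing. The wrist camera then showed both lying flat, tops at z≈0.032 m, inside their fences. I left the blue and turquoise brackets alone.
- **Knob:** I used the box farthest from the base, about 0.44 m away (the other two are about 0.35 m). The tool turned 69° against a 60° stop, and wrist torque rose to about 1 N·m. That means the fingers slipped or flexed slightly past the stop. After release the bar read 7.6° against 8.0° before, so it sprang back.
- **Final check:** the last top view showed both blanks in place and the bystanders where they started. The arm hid the offcut and the knob's box in that view. The gripper was open and clear.
- **Disagreements:** the top and wrist cameras differed by 2–3 mm. One early wrist reading of the bracket compartment was about 1.5 mm off, and I corrected it from close up before lowering.

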